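# Check the contact leaves of three cycling stations and set up the sound ones

## Robot

A 6-joint arm with a two-finger parallel gripper is mounted at the origin on the work surface. World frame = base frame: x ahead of the robot, y to its left, z up, the work surface at z = 0. Lengths are in m, angles in rad, forces in N, time in s.
With the tool pointing down it reaches from about 0.35 to 0.975 m from the base axis. Payload 4.9 kg.
Tool frame: the origin (TCP) lies at the very end of the fingers, on their centre line; the grasp point (between the pads) lies 19 mm behind it (manip.grasp_offset is the distance from the TCP to the grasp point, in m); z points along the fingers, y is the line along which they close (so a half turn about z gives the same grasp; the last joint's range is limited). The gripper opens to 85 mm and grips with 20 to 120 N. Pads are 22 mm wide; open, the fingers measure 114 mm over their backs; the gripper's body (76 mm by 85 mm) begins 54 mm behind the grasp point. The pads swing forward as they close: fully open they stand 13 mm farther back than shut.
Start: joints at [-1.461, 0.053, 1.613, -0, 1.476, -0.119], TCP at [0.142, -0.609, 0.231] pointing down, gripper open.
Joint ranges: [-3.01, 3.01], [-1.01, 2.22], [0.06, 2.58], [-1.02, 4.17], [0.09, 2.62], [-3.14, 3.14]. Speed limits (rad/s): [2.57, 2.57, 3.14, 3.14, 3.14, 3.14].

## Interface

Orientations are given as a unit quaternion [w, x, y, z].
In Python, from plant import manip, eyes, job_done, models gives the robot as it stands.
- The arm moves only by the tool servo_tool, never from a script. Its argument "motion" is one flat list of numbers, 5 for each row, row after row: the opening, from -1 (shut) to 1 (fully open), then the shift along the tool's x, y, z normalised to -1 to 1, where 1 is 120 mm, then the turn about the tool's z normalised to -1 to 1, where 1 is 45 degrees. A call has 1 to 5 rows; each row is the pose to reach, as a shift and turn from the pose commanded when the call began, along the tool's axes at that moment; what a row does not reach only later rows make up. A row lasts 1/8 s, in which the tool goes at most 62.5 mm and 10.7 degrees, less where a joint would pass 70% of its speed; a pose out of reach is approached as far as the arm can. A call with a number of a shift or a turn outside -1 to 1 is refused whole. A call with a gripper value outside its range is refused whole. The fingers move at their own pace and stop on an object; the grip force is fixed at half the most. Time passes only in rows, so rows that repeat a pose let the fingers close. It gives the time, the measured TCP pose, the force, the opening and the grip force at its end, in the units of the state.
- manip.state(): the state, without advancing time (a new reading comes with each control period).
- eyes.grab_frame(name): name is "scene" or "side" or "wrist"; returns (picture, depth): 420x560x3 uint8, red, green, blue; 420x560 float32, m along the optical axis (not along the pixel's ray), 0 where there is no reading.
- eyes.camera_params(name): a dict with "fov_y" (degrees; the focal length in pixels is half the picture's height over the tangent of half this angle, whatever the lens; pixels are square), "cx", "cy" (the principal point, pixels), "pose" (4x4, takes a point from camera to world coordinates); the wrist camera has in their place "T_tool_cam" (4x4, takes a point from camera to tool coordinates, whose origin is the TCP and whose axes are the flange's). Camera axes: x right, y up, looking along -z (the intrinsics and any distortion apply to the point x, -y, -z); pixel columns grow to the right and rows downward; lengths in m; the calibration is good to about 2 mm. A picture is of the moment at which its call begins: read the wrist's pose just before it. camera_params takes no time and is no camera call.
- job_done(): hands the job in; it is judged then, once.
Trained networks look in the newest picture that a camera, given by its name, has taken for a name from the list of things; names that differ only in an ending like _2 or _b are one class to them, and where a whole thing is asked for, a point or a joint stands for the part that bears it (a point fixed in the world has none). Each returns a list of dicts, best first, with "p" (0 to 1); they miss things now and then, are a little off and sometimes report something else, mostly with a low value. They report only what shows in the picture. A call takes as long as a camera call. They do not tell look-alikes from the thing itself.
- models.regions_of(camera, label): "mask" (420x560 bool, what is visible of it) and "pixel" ([column, row] in pixels, amid what is visible of it).
The state is a dict: "time": time; "joint_pos": joint angles; "joint_vel": joint speeds; "joint_efforts": joint torques, N m; "tool_pos": TCP position; "tool_rot": TCP orientation; "contact_force": force on the tool from outside, world axes, zero at the start; "ft_torque": the same for the moment, N m; "gripper_width": opening from 0.0 (shut) to 1.0 (fully open); "grasp_force": force on a finger pad.
Only numpy, scipy, OpenCV 4.12 (cv2) and the standard library are available. Lean on these libraries where they do the work, as an engineer would, in place of code of your own. Each camera call takes 0.05 s, during which the arm holds its last target. There are 200 camera calls.

## Task

Check the three cycling stations from left (the robot's left) to right: with closed fingers press the rubber pad at mid-span of each contact leaf straight down with 10 N for a second and see how far it sinks; up to 5 mm is sound, more than 7 mm is worn. Then set up every sound station: lay one connector shell from the steel tray flat in its nest, lengthwise, and wind its brass key about two thirds of a turn clockwise in part turns; leave worn stations empty and unwound. Put the shells left over down in the grey stock trough, not stacked. Press no leaf with more than 25 N and leave the flask and the steel weight alone.

Things in the scene. Friction and masses are not known exactly. Their poses are not given: they have to be found in the camera images.
- left_a_nest (a point): Floor centre of the left station's nest, a pocket 66 (x) x 42 mm (y), lips 6 mm high, 10 mm over the bench; x along the station, away from the robot, z up. The station: a heavy (2.4 kg) white plate 276 x 80 mm standing on the bench with nest, leaf, key in a line along x. Top centre of the leaf's pad, unpressed: 85 mm to +x of this point, 59 mm above it. This station reads as left_a or left_b from run to run (the other None); the name tells nothing of its leaf.
- left_a_grip (a point): Centre of the bow of the left station's upright brass key, 200 mm to +x of its nest's centre, 78 mm over the nest's floor: 38 mm wide (its x), 10 thick (its y; grip there), 28 high, over a barrel 36 mm across. Takes 0.15 to 0.25 Nm, stays where left. The leaf: steel, 22 x 3 x 100 mm, held at its +x end, with a domed black rubber pad (18 mm across, 8 high) at mid-span.
- left_a_key (a joint): How far the left station's key is wound, rad: 0 to 0.4 as found, growing clockwise from above; two thirds of a turn is 4.2. Dead stop at 6.0.
- left_b_nest (a point): Floor centre of the left station's nest, a pocket 66 (x) x 42 mm (y), lips 6 mm high, 10 mm over the bench; x along the station, away from the robot, z up. The station: a heavy (2.4 kg) white plate 276 x 80 mm standing on the bench with nest, leaf, key in a line along x. Top centre of the leaf's pad, unpressed: 85 mm to +x of this point, 59 mm above it. This station reads as left_a or left_b from run to run (the other None); the name tells nothing of its leaf.
- left_b_grip (a point): Centre of the bow of the left station's upright brass key, 200 mm to +x of its nest's centre, 78 mm over the nest's floor: 38 mm wide (its x), 10 thick (its y; grip there), 28 high, over a barrel 36 mm across. Takes 0.15 to 0.25 Nm, stays where left. The leaf: steel, 22 x 3 x 100 mm, held at its +x end, with a domed black rubber pad (18 mm across, 8 high) at mid-span.
- left_b_key (a joint): How far the left station's key is wound, rad: 0 to 0.4 as found, growing clockwise from above; two thirds of a turn is 4.2. Dead stop at 6.0.
- middle_nest (a point): Floor centre of the middle station's nest, a pocket 66 (x) x 42 mm (y), lips 6 mm high, 10 mm over the bench; x along the station, away from the robot, z up. The station: a heavy (2.4 kg) white plate 276 x 80 mm standing on the bench with nest, leaf, key in a line along x. Top centre of the leaf's pad, unpressed: 85 mm to +x of this point, 59 mm above it.
- middle_grip (a point): Centre of the bow of the middle station's upright brass key, 200 mm to +x of its nest's centre, 78 mm over the nest's floor: 38 mm wide (its x), 10 thick (its y; grip there), 28 high, over a barrel 36 mm across. Takes 0.15 to 0.25 Nm, stays where left. The leaf: steel, 22 x 3 x 100 mm, held at its +x end, with a domed black rubber pad (18 mm across, 8 high) at mid-span.
- middle_key (a joint): How far the middle station's key is wound, rad: 0 to 0.4 as found, growing clockwise from above; two thirds of a turn is 4.2. Dead stop at 6.0.
- right_a_nest (a point): Floor centre of the right station's nest, a pocket 66 (x) x 42 mm (y), lips 6 mm high, 10 mm over the bench; x along the station, away from the robot, z up. The station: a heavy (2.4 kg) white plate 276 x 80 mm standing on the bench with nest, leaf, key in a line along x. Top centre of the leaf's pad, unpressed: 85 mm to +x of this point, 59 mm above it. This station reads as right_a or right_b from run to run (the other None); the name tells nothing of its leaf.
- right_a_grip (a point): Centre of the bow of the right station's upright brass key, 200 mm to +x of its nest's centre, 78 mm over the nest's floor: 38 mm wide (its x), 10 thick (its y; grip there), 28 high, over a barrel 36 mm across. Takes 0.15 to 0.25 Nm, stays where left. The leaf: steel, 22 x 3 x 100 mm, held at its +x end, with a domed black rubber pad (18 mm across, 8 high) at mid-span.
- right_a_key (a joint): How far the right station's key is wound, rad: 0 to 0.4 as found, growing clockwise from above; two thirds of a turn is 4.2. Dead stop at 6.0.
- right_b_nest (a point): Floor centre of the right station's nest, a pocket 66 (x) x 42 mm (y), lips 6 mm high, 10 mm over the bench; x along the station, away from the robot, z up. The station: a heavy (2.4 kg) white plate 276 x 80 mm standing on the bench with nest, leaf, key in a line along x. Top centre of the leaf's pad, unpressed: 85 mm to +x of this point, 59 mm above it. This station reads as right_a or right_b from run to run (the other None); the name tells nothing of its leaf.
- right_b_grip (a point): Centre of the bow of the right station's upright brass key, 200 mm to +x of its nest's centre, 78 mm over the nest's floor: 38 mm wide (its x), 10 thick (its y; grip there), 28 high, over a barrel 36 mm across. Takes 0.15 to 0.25 Nm, stays where left. The leaf: steel, 22 x 3 x 100 mm, held at its +x end, with a domed black rubber pad (18 mm across, 8 high) at mid-span.
- right_b_key (a joint): How far the right station's key is wound, rad: 0 to 0.4 as found, growing clockwise from above; two thirds of a turn is 4.2. Dead stop at 6.0.
- shell1_mid (a point): Centre (half-way up) of a connector shell: a solid aluminium block with rounded ends, 52 mm long (its x), 30 mm wide (its y; grip it there), 22 mm high (its z), about 70 g, at first lying flat on the steel tray. Three or four are there in a run; absent ones read None.
- shell2_mid (a point): Centre (half-way up) of a connector shell: a solid aluminium block with rounded ends, 52 mm long (its x), 30 mm wide (its y; grip it there), 22 mm high (its z), about 70 g, at first lying flat on the steel tray. Three or four are there in a run; absent ones read None.
- shell3_mid (a point): Centre (half-way up) of a connector shell: a solid aluminium block with rounded ends, 52 mm long (its x), 30 mm wide (its y; grip it there), 22 mm high (its z), about 70 g, at first lying flat on the steel tray. Three or four are there in a run; absent ones read None.
- shell4_mid (a point): Centre (half-way up) of a connector shell: a solid aluminium block with rounded ends, 52 mm long (its x), 30 mm wide (its y; grip it there), 22 mm high (its z), about 70 g, at first lying flat on the steel tray. Three or four are there in a run; absent ones read None.
- tray: Fixed stainless steel oval tray, 170 x 220 mm (x by y), sheet 3 mm thick, rim 9 mm high; origin under its centre. The shells start on it.
- stock_in (a point): Floor centre of the grey stock trough beyond the steel tray, fixed, 4 mm over the bench; 72 mm (its x) by 192 mm (its y) inside, lips 8 mm high. Shells laid side by side with their length along its x at y = -56, 0 and 56 mm fit with room for fingers.
- flask: Amber flask, 42 mm across, 90 mm high, on the bench among the stations; origin at its underside. Leave alone.
- weight: Steel calibration weight, 38 mm across, 48 mm high, on the bench; origin at its underside. Leave alone.
There are look-alikes about, which are no part of the job. Leave any purple or red look-alike of the part that bears shell1_mid alone.

How it is judged:
On the way, in this order (a step that is already met when the one before it is completed fails the run):
1. the pad of the left station's leaf has been pressed with the fingers at 8 to 12 N for 0.3 s, its key not yet wound (contact force between the fingers and left_a_leaf_c1 between 8 and 12 N and value of joint left_a_key below 0.7 rad), for 0.3 s.
2. the pad of the left station's leaf has been pressed with the fingers at 8 to 12 N for 0.3 s, its key not yet wound (contact force between the fingers and left_b_leaf_c1 between 8 and 12 N and value of joint left_b_key below 0.7 rad), for 0.3 s.
3. the pad of the middle station's leaf has been pressed with the fingers at 8 to 12 N for 0.3 s, its key not yet wound (contact force between the fingers and middle_leaf_c1 between 8 and 12 N and value of joint middle_key below 0.7 rad), for 0.3 s.
4. the pad of the right station's leaf has been pressed with the fingers at 8 to 12 N for 0.3 s, its key not yet wound (contact force between the fingers and right_a_leaf_c1 between 8 and 12 N and value of joint right_a_key below 0.7 rad), for 0.3 s.
5. the pad of the right station's leaf has been pressed with the fingers at 8 to 12 N for 0.3 s, its key not yet wound (contact force between the fingers and right_b_leaf_c1 between 8 and 12 N and value of joint right_b_key below 0.7 rad), for 0.3 s.
At the end, for the whole second after the job is handed in: Sound stations: key at 3.4 to 5.2 rad, a shell at rest in the nest, centred to 12 mm, under 14.5 mm over its floor, flat to 0.09, lengthwise to 0.25 rad. Worn ones: key under 0.7 rad, no shell within 50 mm of the nest. Other shells low in the stock trough (value of joint each of left_a_key, right_b_key below 0.7 rad and horizontal distance between each of shell1_mid, shell2_mid, shell3_mid, shell4_mid and left_a_nest above 0.05 m and value of joint left_b_key between 3.4 and 5.2 rad and ((horizontal distance between shell1_mid and left_b_nest below 0.012 m and z of shell1_mid in the frame of left_b_nest below 0.0145 m and angle between the z axis of shell1_mid and the z axis of left_b_nest, either way round below 0.09 rad and angle between the x axis of shell1_mid and the x axis of left_b_nest, either way round below 0.25 rad and linear speed of shell1 below 0.02 m/s) or (horizontal distance between shell2_mid and left_b_nest below 0.012 m and z of shell2_mid in the frame of left_b_nest below 0.0145 m and angle between the z axis of shell2_mid and the z axis of left_b_nest, either way round below 0.09 rad and angle between the x axis of shell2_mid and the x axis of left_b_nest, either way round below 0.25 rad and linear speed of shell2 below 0.02 m/s) or (horizontal distance between shell3_mid and left_b_nest below 0.012 m and z of shell3_mid in the frame of left_b_nest below 0.0145 m and angle between the z axis of shell3_mid and the z axis of left_b_nest, either way round below 0.09 rad and angle between the x axis of shell3_mid and the x axis of left_b_nest, either way round below 0.25 rad and linear speed of shell3 below 0.02 m/s) or (horizontal distance between shell4_mid and left_b_nest below 0.012 m and z of shell4_mid in the frame of left_b_nest below 0.0145 m and angle between the z axis of shell4_mid and the z axis of left_b_nest, either way round below 0.09 rad and angle between the x axis of shell4_mid and the x axis of left_b_nest, either way round below 0.25 rad and linear speed of shell4 below 0.02 m/s)) and value of joint middle_key between 3.4 and 5.2 rad and ((horizontal distance between shell1_mid and middle_nest below 0.012 m and z of shell1_mid in the frame of middle_nest below 0.0145 m and angle between the z axis of shell1_mid and the z axis of middle_nest, either way round below 0.09 rad and angle between the x axis of shell1_mid and the x axis of middle_nest, either way round below 0.25 rad and linear speed of shell1 below 0.02 m/s) or (horizontal distance between shell2_mid and middle_nest below 0.012 m and z of shell2_mid in the frame of middle_nest below 0.0145 m and angle between the z axis of shell2_mid and the z axis of middle_nest, either way round below 0.09 rad and angle between the x axis of shell2_mid and the x axis of middle_nest, either way round below 0.25 rad and linear speed of shell2 below 0.02 m/s) or (horizontal distance between shell3_mid and middle_nest below 0.012 m and z of shell3_mid in the frame of middle_nest below 0.0145 m and angle between the z axis of shell3_mid and the z axis of middle_nest, either way round below 0.09 rad and angle between the x axis of shell3_mid and the x axis of middle_nest, either way round below 0.25 rad and linear speed of shell3 below 0.02 m/s) or (horizontal distance between shell4_mid and middle_nest below 0.012 m and z of shell4_mid in the frame of middle_nest below 0.0145 m and angle between the z axis of shell4_mid and the z axis of middle_nest, either way round below 0.09 rad and angle between the x axis of shell4_mid and the x axis of middle_nest, either way round below 0.25 rad and linear speed of shell4 below 0.02 m/s)) and value of joint right_a_key between 3.4 and 5.2 rad and ((horizontal distance between shell1_mid and right_a_nest below 0.012 m and z of shell1_mid in the frame of right_a_nest below 0.0145 m and angle between the z axis of shell1_mid and the z axis of right_a_nest, either way round below 0.09 rad and angle between the x axis of shell1_mid and the x axis of right_a_nest, either way round below 0.25 rad and linear speed of shell1 below 0.02 m/s) or (horizontal distance between shell2_mid and right_a_nest below 0.012 m and z of shell2_mid in the frame of right_a_nest below 0.0145 m and angle between the z axis of shell2_mid and the z axis of right_a_nest, either way round below 0.09 rad and angle between the x axis of shell2_mid and the x axis of right_a_nest, either way round below 0.25 rad and linear speed of shell2 below 0.02 m/s) or (horizontal distance between shell3_mid and right_a_nest below 0.012 m and z of shell3_mid in the frame of right_a_nest below 0.0145 m and angle between the z axis of shell3_mid and the z axis of right_a_nest, either way round below 0.09 rad and angle between the x axis of shell3_mid and the x axis of right_a_nest, either way round below 0.25 rad and linear speed of shell3 below 0.02 m/s) or (horizontal distance between shell4_mid and right_a_nest below 0.012 m and z of shell4_mid in the frame of right_a_nest below 0.0145 m and angle between the z axis of shell4_mid and the z axis of right_a_nest, either way round below 0.09 rad and angle between the x axis of shell4_mid and the x axis of right_a_nest, either way round below 0.25 rad and linear speed of shell4 below 0.02 m/s)) and horizontal distance between each of shell1_mid, shell2_mid, shell3_mid, shell4_mid and right_b_nest above 0.05 m and ((x of shell1_mid in the frame of stock_in between -0.03 and 0.03 m and y of shell1_mid in the frame of stock_in between -0.09 and 0.09 m and z of shell1_mid in the frame of stock_in below 0.02 m and linear speed of shell1 below 0.02 m/s) or horizontal distance between shell1_mid and left_b_nest below 0.012 m or horizontal distance between shell1_mid and middle_nest below 0.012 m or horizontal distance between shell1_mid and right_a_nest below 0.012 m) and ((x of shell2_mid in the frame of stock_in between -0.03 and 0.03 m and y of shell2_mid in the frame of stock_in between -0.09 and 0.09 m and z of shell2_mid in the frame of stock_in below 0.02 m and linear speed of shell2 below 0.02 m/s) or horizontal distance between shell2_mid and left_b_nest below 0.012 m or horizontal distance between shell2_mid and middle_nest below 0.012 m or horizontal distance between shell2_mid and right_a_nest below 0.012 m) and ((x of shell3_mid in the frame of stock_in between -0.03 and 0.03 m and y of shell3_mid in the frame of stock_in between -0.09 and 0.09 m and z of shell3_mid in the frame of stock_in below 0.02 m and linear speed of shell3 below 0.02 m/s) or horizontal distance between shell3_mid and left_b_nest below 0.012 m or horizontal distance between shell3_mid and middle_nest below 0.012 m or horizontal distance between shell3_mid and right_a_nest below 0.012 m) and ((x of shell4_mid in the frame of stock_in between -0.03 and 0.03 m and y of shell4_mid in the frame of stock_in between -0.09 and 0.09 m and z of shell4_mid in the frame of stock_in below 0.02 m and linear speed of shell4 below 0.02 m/s) or horizontal distance between shell4_mid and left_b_nest below 0.012 m or horizontal distance between shell4_mid and middle_nest below 0.012 m or horizontal distance between shell4_mid and right_a_nest below 0.012 m)); the robot touches nothing.
It fails at once if a leaf is pressed with more than 25 N (contact force between anything else and left_a_leaf_c0 above 25 N or contact force between anything else and left_a_leaf_c1 above 25 N or contact force between anything else and left_b_leaf_c0 above 25 N or contact force between anything else and left_b_leaf_c1 above 25 N or contact force between anything else and middle_leaf_c0 above 25 N or contact force between anything else and middle_leaf_c1 above 25 N or contact force between anything else and right_a_leaf_c0 above 25 N or contact force between anything else and right_a_leaf_c1 above 25 N or contact force between anything else and right_b_leaf_c0 above 25 N or contact force between anything else and right_b_leaf_c1 above 25 N).
It fails at once if the amber flask is moved more than 20 mm (distance of flask from where it was at the start of the episode above 0.02 m).
It fails at once if the steel weight is moved more than 20 mm (distance of weight from where it was at the start of the episode above 0.02 m).
Of left_a, left_b only 1 to 1 are there at a start; the rules pass over those that are not, and their reading is None.
Of right_a, right_b only 1 to 1 are there at a start; the rules pass over those that are not, and their reading is None.
Of shell1, shell2, shell3, shell4 only 3 to 4 are there at a start; the rules pass over those that are not, and their reading is None.
At some moment in a run one of shell1, shell2, shell3, shell4 may be knocked a few centimetres aside while the robot is not near it.
Once in a run the grip may slacken for a moment while it holds something.
It also fails if it takes over 210 s, if anything falls off the work surface, if the arm or the gripper's body presses on something with over 40 N, if the wrist force passes 120 N, or if a joint passes its speed limit or range.

## Working session

There is one attempt and no reset: what is moved stays moved. The work goes in short steps, Python scripts to look and compute and a tool call to move; the robot and the scene stay as the last step left them, time stands still between calls to the robot, and variables do not carry over. Pictures are saved under pics/ and viewed, at most 14 in all, crops included, and the job is handed in when it is done.

Besides the shell and the picture viewer there is one more tool, called after "Call:" by a JSON object that holds its "fn" and its "kwargs", one argument or row to a line. servo_tool: Moves the arm, as the interface text tells. Its arguments: {"type":"object","properties":{"motion":{"type":"array","items":{"type":"number","minimum":-1,"maximum":1}}},"required":["motion"]}

```bash
ls; mkdir -p pics
cat > h.py <<'E'
import numpy as np, cv2
from plant import manip, eyes, job_done, models
from scipy.spatial.transform import Rotation as R
def Rq(q): return R.from_quat([q[1],q[2],q[3],q[0]])
def tool():
    s=manip.state(); T=np.eye(4); T[:3,:3]=Rq(s["tool_rot"]).as_matrix(); T[:3,3]=s["tool_pos"]; return T
def grab(n):
    T=tool(); im,d=eyes.grab_frame(n); p=eyes.camera_params(n)
    P=T@np.array(p["T_tool_cam"]) if n=="wrist" else np.array(p["pose"])
    return im,d,p,P
def cloud(d,p,P):
    h,w=d.shape; f=h/2/np.tan(np.radians(p["fov_y"])/2)
    v,u=np.mgrid[:h,:w]; x=(u-p["cx"])/f*d; y=-(v-p["cy"])/f*d
    return np.stack([x,y,-d],-1)@P[:3,:3].T+P[:3,3]
def save(n,im): cv2.imwrite("pics/"+n+".png",im[...,::-1])
E
python3 - <<'E'
from h import *
print(manip.state())
for n in("scene","side","wrist"):
    print(n,{k:(np.round(v,3).tolist() if not isinstance(v,str) else v) for k,v in eyes.camera_params(n).items()})
a=grab("scene"); save("s0",a[0]); C=cloud(*a[1:])
for l in("left_a_nest","left_a_grip","middle_nest","shell1_mid","tray","stock_in","flask","weight"):
    for r in models.regions_of("scene",l):
        m=r["mask"]&(a[1]>0); q=C[m]
        print(l,round(r["p"],2),np.round(r["pixel"]),m.sum(),np.round(np.median(q,0),3),np.round(q.min(0),3),np.round(q.max(0),3))
b=grab("side"); save("d0",b[0])
E
```

```text
pics
{'time': 0.0, 'joint_pos': array([-1.46098573e+00,  5.33562445e-02,  1.61430966e+00,  1.76340532e-05,
        1.47602338e+00, -1.19006030e-01]), 'joint_vel': array([ 0.00051117, -0.00044051, -0.00138475, -0.00142356,  0.00148593,
        0.00049141]), 'joint_efforts': array([ 1.40619370e-03, -3.93679941e+01, -3.70179319e+01,  1.13592301e-05,
        7.10420820e-03,  1.25872552e-05]), 'tool_pos': array([ 0.14169711, -0.60807296,  0.23005406]), 'tool_rot': array([-1.04826587e-03,  9.93462055e-01,  1.14157989e-01,  1.35963354e-05]), 'contact_force': array([-0.30838673, -0.16421126, -0.51837391]), 'ft_torque': array([0.02481908, 0.00018048, 0.04716116]), 'grasp_force': 0.0, 'gripper_width': 1.002451593727458}
scene {'fov_y': 49.368, 'cx': 276.705, 'cy': 208.78, 'pose': [[0.822, -0.319, 0.473, 0.955], [0.57, 0.467, -0.676, -0.759], [-0.005, 0.825, 0.565, 0.713], [0.0, 0.0, 0.0, 1.0]]}
side {'fov_y': 57.209, 'cx': 283.221, 'cy': 207.917, 'pose': [[-0.98, 0.104, -0.172, 0.295], [-0.201, -0.498, 0.844, 0.804], [0.002, 0.861, 0.509, 0.591], [0.0, 0.0, 0.0, 1.0]]}
wrist {'fov_y': 69.253, 
[... 602 characters left out ...]
7 -0.267  0.001] [ 0.405 -0.21   0.029]
shell1_mid 0.67 [137. 260.] 309 [ 0.223 -0.28   0.02 ] [ 0.197 -0.301 -0.001] [ 0.239 -0.245  0.027]
shell1_mid 0.66 [379. 192.] 194 [0.612 0.191 0.088] [0.54  0.182 0.003] [0.629 0.324 0.104]
tray 0.85 [212. 300.] 4172 [ 0.445 -0.273  0.003] [ 0.331 -0.354 -0.002] [ 0.552 -0.158  0.026]
stock_in 0.6 [243. 358.] 4226 [ 0.584 -0.354  0.004] [ 0.477 -0.43  -0.002] [ 0.69  -0.282  0.015]
flask 0.66 [404. 194.] 398 [0.642 0.286 0.047] [ 0.59   0.275 -0.   ] [0.659 0.419 0.093]
weight 0.8 [308. 328.] 431 [ 0.666 -0.237  0.031] [ 0.643 -0.248 -0.001] [ 0.68  -0.211  0.051]
weight 0.5 [382. 191.] 188 [0.612 0.191 0.088] [0.594 0.182 0.06 ] [0.629 0.212 0.104]
```

View pics/s0.png

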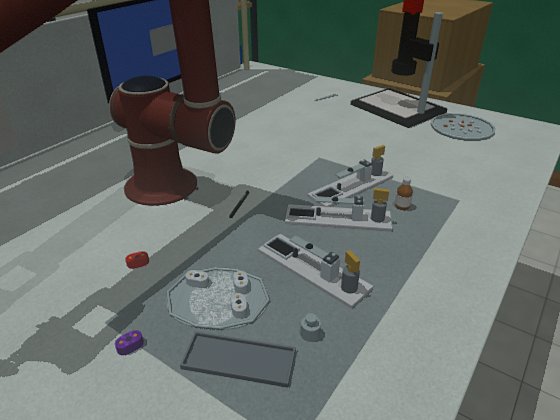

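View pics/d0.png

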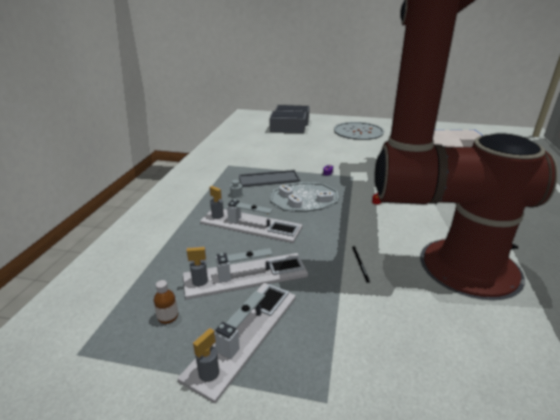

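Scene picture: three bright shells on the tray at (197,279), (241,282), (239,305). Red look-alike at (137,260) and purple at (130,341). The stations are at about (350,183) left, (340,215) middle and (315,265) right. The flask is at (404,194) and the weight at (310,327). The side picture agrees.

Run:
```python
from h import *
def comps(n):
    im,d,p,P=grab(n); C=cloud(d,p,P); x,y,z=np.moveaxis(C,-1,0)
    ok=(d>0)&(z>0.006)&(z<0.12)&(x>0.25)&(x<.85)&(y>-.45)&(y<.6)
    # top-view raster, 2mm
    g=np.zeros((600,600),np.uint8); g[((x[ok]-.0)/.002).astype(int),((y[ok]+.6)/.002).astype(int)]=1
    g=cv2.morphologyEx(g,cv2.MORPH_CLOSE,np.ones((5,5)))
    k,L,st,_=cv2.connectedComponentsWithStats(g)
    li=np.full(z.shape,0); li[ok]=L[((x[ok])/.002).astype(int),((y[ok]+.6)/.002).astype(int)]
    for i in range(1,k):
        if st[i,4]<80: continue
        m=li==i; q=C[m]
        r=cv2.minAreaRect(q[:,:2].astype(np.float32)*1000)
        t=q[q[:,2]>0.085]
        print(n,i,m.sum(),np.round(r[0]),np.round(r[1]),round(r[2]),"zmed/max",np.round(np.median(q[:,2]),3),np.round(q[:,2].max(),3),"top",np.round(t.mean(0),3) if len(t) else "")
        # pad (dark, z .06-.075)
        g_=im.mean(2)
        w=m&(z>.058)&(z<.075)&(g_<70); 
        if w.sum(): print("   pad?",w.sum(),np.round(np.median(C[w],0),3))
comps("scene");comps("side")
```

```text
scene 1 84 [263.  43.] [ 11. 116.] 17 zmed/max 0.009 0.013 top 
scene 2 1447 [ 451. -264.] [222. 160.] 35 zmed/max 0.018 0.03 top 
scene 3 75 [ 393. -191.] [92. 15.] 33 zmed/max 0.008 0.012 top 
scene 4 213 [ 393. -437.] [25. 36.] 90 zmed/max 0.021 0.025 top 
scene 5 2661 [515. 156.] [276. 106.] 28 zmed/max 0.012 0.103 top [0.611 0.192 0.095]
   pad? 102 [0.569 0.17  0.066]
scene 6 1723 [474. 315.] [281.  85.] 70 zmed/max 0.013 0.103 top [0.507 0.409 0.095]
   pad? 78 [0.498 0.358 0.064]
scene 15 3646 [566. -63.] [ 84. 277.] 82 zmed/max 0.012 0.102 top [ 0.669 -0.081  0.096]
   pad? 168 [ 0.621 -0.075  0.066]
scene 22 1043 [ 583. -355.] [201.  83.] 24 zmed/max 0.011 0.016 top 
scene 52 415 [641. 293.] [42. 34.] 37 zmed/max 0.048 0.092 top [0.638 0.298 0.089]
   pad? 55 [0.638 0.29  0.064]
scene 57 425 [ 662. -231.] [38. 33.] 24 zmed/max 0.032 0.051 top 
side 1 107 [263.  39.] [ 10. 108.] 17 zmed/max 0.01 0.014 top 
side 2 233 [ 366. -277.] [124.  63.] 83 zmed/max 0.016 0.029 top 
side 5 68 [ 390. -435.] [29. 32.] 87 zmed/max 0.02 0.026 top 
side 6 9358 [470. 263.] [279. 356.] 22 zmed/max 0.012 0.104 top [0.543 0.333 0.096]
   pad? 346 [0.501 0.361 0.066]
side 7 47 [ 434. -343.] [87. 13.] 7 zmed/max 0.009 0.012 top 
side 9 230 [ 452. -177.] [ 70. 104.] 63 zmed/max 0.015 0.029 top 
side 20 2268 [565. -63.] [ 87. 279.] 81 zmed/max 0.013 0.103 top [ 0.664 -0.074  0.095]
   pad? 74 [ 0.659 -0.065  0.065]
side 35 155 [ 564. -320.] [197.  16.] 25 zmed/max 0.011 0.016 top 
side 44 129 [ 502. -254.] [30. 53.] 46 zmed/max 0.024 0.029 top 
side 46 240 [ 585. -365.] [200.  65.] 23 zmed/max 0.008 0.016 top 
side 54 36 [ 539. -241.] [16. 86.] 3 zmed/max 0.01 0.012 top 
side 63 776 [631. 305.] [42. 32.] 50 zmed/max 0.052 0.093 top [0.635 0.303 0.09 ]
   pad? 152 [0.629 0.311 0.064]
side 66 166 [ 657. -224.] [37. 34.] 31 zmed/max 0.03 0.053 top 
side 67 26 [ 659. -327.] [34. 28.] 26 zmed/max 0.007 0.015 top
```

Call:
{"fn": "servo_tool", "kwargs": {
  "motion": [-1, 0.45, -0.2, 0, 0.2, -1, 0.9, -0.4, 0, 0.3, -1, 1, -0.8, 0, 0.3, -1, 1, -1, 0, 0.3]
}}

```text
time: 1.1
tool_pos: [0.2322, -0.4626, 0.2312]
tool_rot: [-0.0, 1.0, -0.002, 0.0]
contact_force: [-0.1, 0.1, -0.3]
gripper_width: 0.147
grasp_force: 0.0
```

Call:
{"fn": "servo_tool", "kwargs": {
  "motion": [-1, 0.5, -0.5, 0, 0, -1, 1, -1, 0, 0, -1, 1, -1, 0, 0]
}}

```text
time: 1.48
tool_pos: [0.3535, -0.3437, 0.2317]
tool_rot: [0.0, 1.0, -0.003, 0.0]
contact_force: [-0.4, 0.8, -1.1]
gripper_width: 0.0
grasp_force: 0.0
```

Call:
{"fn": "servo_tool", "kwargs": {
  "motion": [-1, 0.5, -0.5, 0, 0, -1, 1, -1, 0, 0, -1, 1, -1, 0, 0]
}}

```text
time: 1.85
tool_pos: [0.4745, -0.2243, 0.2317]
tool_rot: [0.0, 1.0, -0.003, 0.0]
contact_force: [0.4, -0.8, 0.3]
gripper_width: -0.001
grasp_force: 0.0
```

Call:
{"fn": "servo_tool", "kwargs": {
  "motion": [-1, 0, -0.5, 0, 0, -1, 0, -1, 0, 0, -1, 0, -1, 0, 0]
}}

```text
time: 2.22
tool_pos: [0.4739, -0.1029, 0.2314]
tool_rot: [-0.0, 1.0, -0.001, 0.0]
contact_force: [0.4, 0.9, -0.9]
gripper_width: 0.002
grasp_force: 0.0
```

Call:
{"fn": "servo_tool", "kwargs": {
  "motion": [-1, 0, -0.5, 0, 0, -1, 0, -1, 0, 0, -1, 0, -1, 0, 0]
}}

```text
time: 2.6
tool_pos: [0.4747, 0.016, 0.2316]
tool_rot: [-0.0, 1.0, -0.001, 0.0]
contact_force: [-0.1, -0.2, -0.2]
gripper_width: 0.001
grasp_force: 0.0
```

Call:
{"fn": "servo_tool", "kwargs": {
  "motion": [-1, 0, -0.5, 0, 0, -1, 0, -1, 0, 0, -1, 0, -1, 0, 0, -1, 0, -1, 0, 0]
}}

```text
time: 3.1
tool_pos: [0.4759, 0.1325, 0.2313]
tool_rot: [0.0, 1.0, -0.004, 0.0]
contact_force: [-0.0, -0.7, -0.3]
gripper_width: -0.001
grasp_force: 0.0
```

Run:
```python
from h import *
im,d,p,P=grab("wrist"); save("w1",im); C=cloud(d,p,P); np.savez("w1.npz",im=im,C=C,d=d); print(tool()[:3,3])
for l in("left_a_nest","left_a_grip"):
    for r in models.regions_of("wrist",l):
        m=r["mask"]&(d>0); q=C[m]
        print(l,round(r["p"],2),np.round(r["pixel"]),m.sum(),np.round(np.median(q,0),3))
```

```text
[0.47593002 0.13217802 0.23125262]
left_a_nest 0.74 [120. 187.] 15642 [0.48  0.315 0.011]
left_a_grip 0.8 [  5. 175.] 277 [0.501 0.397 0.078]
```

View pics/w1.png

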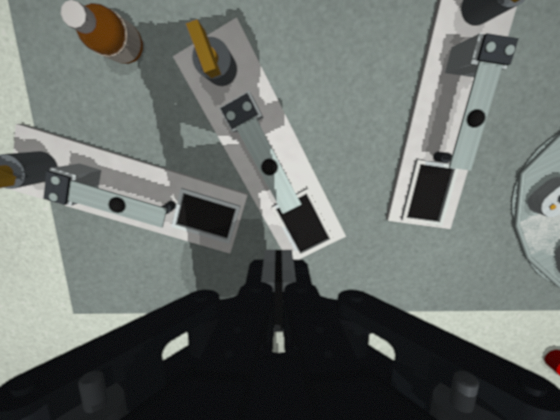

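Wrist picture: pads at (117,205) left, (269,167) middle and (476,118) right. Black nest pockets are at (207,214), (303,222) and (429,192).

Run:
```python
from h import *
a=np.load("w1.npz"); im,C,d=a["im"],a["C"],a["d"]; g=im.max(2)
for nm,pp,nn in(("left",(117,205),(207,214)),("middle",(269,167),(303,222)),("right",(476,118),(429,192))):
    out=[]
    for (u,v),t in((pp,60),(nn,45)):
        k,L=cv2.connectedComponents(((g<t)&(d>0)).astype(np.uint8),connectivity=4)
        m=L==L[v,u]; q=C[m]; r=cv2.minAreaRect(q[:,:2].astype(np.float32)*1000)
        print(nm,m.sum(),g[v,u],"c",np.round(r[0],1),np.round(r[1]),round(r[2],1),"med",np.round(np.median(q,0),4),"zmax",q[:,2].max().round(4))
        out.append(np.array(r[0]))
    e=out[0]-out[1]; print("  dist",np.hypot(*e).round(1),"yaw",np.degrees(np.arctan2(e[1],e[0])).round(1))
```

```text
left 173 28 c [469.5 302. ] [14. 14.] 84.4 med [0.4699 0.3009 0.0668] zmax 0.0704
left 1504 16 c [441.4 223.9] [64. 38.] 72.0 med [0.4418 0.2239 0.0104] zmax 0.0129
  dist 83.0 yaw 70.2
middle 190 19 c [507.4 142.9] [15. 15.] 44.1 med [0.5079 0.1426 0.067 ] zmax 0.0705
middle 1270 30 c [430.5 103.1] [62. 38.] 27.3 med [0.4285 0.1014 0.0104] zmax 0.0126
  dist 86.5 yaw 27.4
right 221 26 c [552.8 -57.9] [15. 12.] 7.8 med [ 0.5528 -0.0571  0.0667] zmax 0.0709
right 1530 29 c [468.2 -50.3] [38. 63.] 82.6 med [ 0.4693 -0.0502  0.0104] zmax 0.013
  dist 85.0 yaw -5.1
```

Call:
{"fn": "servo_tool", "kwargs": {
  "motion": [-1, 0, -0.5, 0, 0, -1, -0.05, -1, 0, 0, -1, -0.05, -1, 0.5, 0, -1, -0.05, -1, 0.5, 0]
}}

```text
time: 3.75
tool_pos: [0.4669, 0.2518, 0.1657]
tool_rot: [0.002, 1.0, -0.004, -0.005]
contact_force: [-0.5, 0.4, -0.3]
gripper_width: 0.004
grasp_force: 0.0
```

Call:
{"fn": "servo_tool", "kwargs": {
  "motion": [-1, 0, -0.4, 0.3, 0, -1, 0, -0.4, 0.6, 0, -1, 0, -0.4, 0.72, 0, -1, 0, -0.4, 0.72, 0]
}}

```text
time: 4.25
tool_pos: [0.4712, 0.3007, 0.0854]
tool_rot: [0.0, 1.0, -0.004, -0.0]
contact_force: [0.1, 0.3, -0.0]
gripper_width: 0.001
grasp_force: 0.0
```

Call:
{"fn": "servo_tool", "kwargs": {
  "motion": [-1, -0.01, 0, 0.08, 0, -1, -0.01, 0, 0.12, 0, -1, -0.01, 0, 0.12, 0]
}}

```text
time: 4.62
tool_pos: [0.4694, 0.3016, 0.0705]
tool_rot: [0.0, 1.0, -0.004, -0.0]
contact_force: [-0.4, 0.0, -0.3]
gripper_width: -0.001
grasp_force: 0.0
```

Call:
{"fn": "servo_tool", "kwargs": {
  "motion": [-1, 0, 0, 0.017, 0, -1, 0, 0, 0.017, 0]
}}

```text
time: 4.88
tool_pos: [0.4696, 0.3019, 0.0686]
tool_rot: [-0.0, 1.0, -0.003, 0.0]
contact_force: [-0.2, 1.0, 0.6]
gripper_width: 0.003
grasp_force: 0.1
```

Call:
{"fn": "servo_tool", "kwargs": {
  "motion": [-1, 0, 0, 0.01, 0, -1, 0, 0, 0.01, 0]
}}

```text
time: 5.12
tool_pos: [0.4696, 0.3018, 0.0674]
tool_rot: [0.0, 1.0, -0.003, 0.0]
contact_force: [0.3, -1.0, 1.2]
gripper_width: -0.0
grasp_force: 0.7
```

Call:
{"fn": "servo_tool", "kwargs": {
  "motion": [-1, 0, 0, 0.01, 0, -1, 0, 0, 0.01, 0]
}}

```text
time: 5.38
tool_pos: [0.4696, 0.3017, 0.0663]
tool_rot: [0.0, 1.0, -0.003, 0.0]
contact_force: [-1.2, -0.4, 2.8]
gripper_width: -0.004
grasp_force: 1.4
```

Call:
{"fn": "servo_tool", "kwargs": {
  "motion": [-1, 0, 0, 0.017, 0, -1, 0, 0, 0.017, 0]
}}

```text
time: 5.62
tool_pos: [0.4696, 0.3016, 0.0642]
tool_rot: [0.0, 1.0, -0.003, 0.0]
contact_force: [-0.7, -2.8, 4.4]
gripper_width: -0.0
grasp_force: 2.5
```

Call:
{"fn": "servo_tool", "kwargs": {
  "motion": [-1, 0, 0, 0.01, 0, -1, 0, 0, 0.01, 0, -1, 0, 0, 0.01, 0]
}}

```text
time: 6.0
tool_pos: [0.4696, 0.3016, 0.0632]
tool_rot: [0.0, 1.0, -0.003, 0.0]
contact_force: [-1.2, -3.2, 6.0]
gripper_width: 0.002
grasp_force: 3.0
```

Call:
{"fn": "servo_tool", "kwargs": {
  "motion": [-1, 0, 0, 0.016, 0, -1, 0, 0, 0.016, 0, -1, 0, 0, 0.016, 0]
}}

```text
time: 6.38
tool_pos: [0.4696, 0.3015, 0.0616]
tool_rot: [0.0, 1.0, -0.003, -0.0]
contact_force: [-2.7, -3.6, 7.9]
gripper_width: -0.006
grasp_force: 3.9
```

Call:
{"fn": "servo_tool", "kwargs": {
  "motion": [-1, 0, 0, 0.008, 0, -1, 0, 0, 0.008, 0, -1, 0, 0, 0.008, 0]
}}

```text
time: 6.75
tool_pos: [0.4696, 0.3015, 0.0608]
tool_rot: [0.0, 1.0, -0.003, -0.0]
contact_force: [-2.4, -3.8, 9.0]
gripper_width: 0.001
grasp_force: 4.3
```

Call:
{"fn": "servo_tool", "kwargs": {
  "motion": [-1, 0, 0, 0.002, 0, -1, 0, 0, 0.002, 0, -1, 0, 0, 0.002, 0, -1, 0, 0, 0.002, 0, -1, 0, 0, 0.002, 0]
}}

```text
time: 7.38
tool_pos: [0.4696, 0.3015, 0.0606]
tool_rot: [0.0, 1.0, -0.003, -0.0]
contact_force: [-3.3, -3.7, 9.4]
gripper_width: -0.004
grasp_force: 4.4
```

Call:
{"fn": "servo_tool", "kwargs": {
  "motion": [-1, 0, 0, 0.002, 0, -1, 0, 0, 0.002, 0, -1, 0, 0, 0.002, 0]
}}

```text
time: 7.75
tool_pos: [0.4696, 0.3015, 0.0604]
tool_rot: [0.0, 1.0, -0.003, -0.0]
contact_force: [-3.0, -3.9, 10.0]
gripper_width: -0.001
grasp_force: 4.5
```

Left sinks about 8.5 mm at 10 N, so it is worn. Next the middle.

Call:
{"fn": "servo_tool", "kwargs": {
  "motion": [-1, 0, 0, -0.45, 0, -1, 0, 0.2, -0.5, 0, -1, 0.3, 0.7, -0.5, 0, -1, 0.3, 1, -0.5, 0]
}}

```text
time: 8.25
tool_pos: [0.5058, 0.1803, 0.1195]
tool_rot: [-0.0, 1.0, -0.004, 0.001]
contact_force: [-0.0, 0.7, -0.4]
gripper_width: -0.003
grasp_force: 0.0
```

Call:
{"fn": "servo_tool", "kwargs": {
  "motion": [-1, 0.017, 0.323, 0, 0, -1, 0.017, 0.323, 0.3, 0, -1, 0.017, 0.323, 0.4, 0, -1, 0.017, 0.323, 0.4, 0]
}}

```text
time: 8.75
tool_pos: [0.5055, 0.143, 0.0703]
tool_rot: [0.0, 1.0, -0.003, -0.001]
contact_force: [-0.1, 0.2, 0.2]
gripper_width: -0.006
grasp_force: 0.0
```

Call:
{"fn": "servo_tool", "kwargs": {
  "motion": [-1, 0, 0, 0, 0]
}}

```text
time: 8.88
tool_pos: [0.507, 0.1435, 0.0724]
tool_rot: [-0.0, 1.0, -0.003, 0.001]
contact_force: [-0.3, 0.3, 0.5]
gripper_width: 0.004
grasp_force: 0.0
```

Call:
{"fn": "servo_tool", "kwargs": {
  "motion": [-1, 0, 0, 0.025, 0, -1, 0, 0, 0.025, 0]
}}

```text
time: 9.12
tool_pos: [0.5066, 0.1431, 0.0688]
tool_rot: [-0.0, 1.0, -0.003, 0.0]
contact_force: [0.5, -0.5, 0.2]
gripper_width: 0.003
grasp_force: 0.1
```

Call:
{"fn": "servo_tool", "kwargs": {
  "motion": [-1, 0, 0, 0.01, 0, -1, 0, 0, 0.01, 0]
}}

```text
time: 9.38
tool_pos: [0.5066, 0.1429, 0.0677]
tool_rot: [-0.0, 1.0, -0.003, 0.0]
contact_force: [-0.6, -0.2, 2.6]
gripper_width: -0.001
grasp_force: 1.3
```

Call:
{"fn": "servo_tool", "kwargs": {
  "motion": [-1, 0, 0, 0.01, 0, -1, 0, 0, 0.01, 0]
}}

```text
time: 9.62
tool_pos: [0.5065, 0.1429, 0.0665]
tool_rot: [-0.0, 1.0, -0.003, 0.0]
contact_force: [-2.2, 0.4, 5.8]
gripper_width: 0.001
grasp_force: 2.7
```

Call:
{"fn": "servo_tool", "kwargs": {
  "motion": [-1, 0, 0, 0.011, 0, -1, 0, 0, 0.011, 0, -1, 0, 0, 0.011, 0]
}}

```text
time: 10.0
tool_pos: [0.5065, 0.1428, 0.0656]
tool_rot: [0.0, 1.0, -0.003, -0.0]
contact_force: [-3.9, -0.6, 7.6]
gripper_width: 0.002
grasp_force: 3.8
```

Call:
{"fn": "servo_tool", "kwargs": {
  "motion": [-1, 0, 0, 0.002, 0, -1, 0, 0, 0.002, 0, -1, 0, 0, 0.002, 0]
}}

```text
time: 10.38
tool_pos: [0.5064, 0.1428, 0.0654]
tool_rot: [0.0, 1.0, -0.003, -0.0]
contact_force: [-4.5, -1.0, 7.5]
gripper_width: -0.0
grasp_force: 4.0
```

Call:
{"fn": "servo_tool", "kwargs": {
  "motion": [-1, 0, 0, 0.005, 0, -1, 0, 0, 0.005, 0, -1, 0, 0, 0.005, 0, -1, 0, 0, 0.005, 0]
}}

```text
time: 10.88
tool_pos: [0.5064, 0.1428, 0.065]
tool_rot: [0.0, 1.0, -0.003, -0.0]
contact_force: [-4.6, -0.9, 9.7]
gripper_width: -0.003
grasp_force: 4.5
```

Call:
{"fn": "servo_tool", "kwargs": {
  "motion": [-1, 0, 0, 0, 0, -1, 0, 0, 0, 0, -1, 0, 0, 0, 0, -1, 0, 0, 0, 0, -1, 0, 0, 0, 0]
}}

```text
time: 11.5
tool_pos: [0.5064, 0.1428, 0.065]
tool_rot: [0.0, 1.0, -0.003, -0.0]
contact_force: [-5.4, 0.7, 9.0]
gripper_width: -0.001
grasp_force: 4.5
```

Middle sinks about 4 mm, so it is sound. Right next.

Call:
{"fn": "servo_tool", "kwargs": {
  "motion": [-1, 0, 0, -0.45, 0, -1, 0, 0.2, -0.5, 0, -1, 0.3, 0.7, -0.5, 0, -1, 0.3, 1, -0.5, 0]
}}

```text
time: 12.0
tool_pos: [0.5429, 0.0207, 0.1242]
tool_rot: [0.0, 1.0, -0.003, 0.001]
contact_force: [-0.2, 0.7, -0.3]
gripper_width: 0.001
grasp_force: 0.0
```

Call:
{"fn": "servo_tool", "kwargs": {
  "motion": [-1, 0.085, 0.4, 0, 0, -1, 0.085, 0.67, 0.2, 0, -1, 0.085, 0.67, 0.44, 0, -1, 0.085, 0.67, 0.44, 0]
}}

```text
time: 12.5
tool_pos: [0.5498, -0.0585, 0.069]
tool_rot: [-0.0, 1.0, -0.004, -0.002]
contact_force: [-0.4, 0.6, 0.2]
gripper_width: -0.002
grasp_force: 0.0
```

Call:
{"fn": "servo_tool", "kwargs": {
  "motion": [-1, 0, 0, 0, 0, -1, 0, 0, 0, 0]
}}

```text
time: 12.75
tool_pos: [0.5519, -0.0576, 0.0723]
tool_rot: [0.0, 1.0, -0.003, 0.001]
contact_force: [-0.4, 0.4, 0.7]
gripper_width: 0.003
grasp_force: 0.0
```

Call:
{"fn": "servo_tool", "kwargs": {
  "motion": [-1, 0, 0, 0.018, 0, -1, 0, 0, 0.018, 0]
}}

```text
time: 13.0
tool_pos: [0.5512, -0.0577, 0.0691]
tool_rot: [0.0, 1.0, -0.003, 0.0]
contact_force: [0.1, -0.2, 0.2]
gripper_width: -0.002
grasp_force: 0.0
```

Call:
{"fn": "servo_tool", "kwargs": {
  "motion": [-1, 0, 0, 0.009, 0, -1, 0, 0, 0.009, 0]
}}

```text
time: 13.25
tool_pos: [0.5513, -0.0578, 0.0681]
tool_rot: [-0.0, 1.0, -0.003, -0.0]
contact_force: [-0.4, 1.7, 1.1]
gripper_width: -0.003
grasp_force: 0.9
```

Call:
{"fn": "servo_tool", "kwargs": {
  "motion": [-1, 0, 0, 0.009, 0, -1, 0, 0, 0.009, 0]
}}

```text
time: 13.5
tool_pos: [0.5512, -0.0579, 0.0671]
tool_rot: [-0.0, 1.0, -0.003, -0.0]
contact_force: [-2.8, 1.1, 4.8]
gripper_width: -0.001
grasp_force: 2.1
```

Call:
{"fn": "servo_tool", "kwargs": {
  "motion": [-1, 0, 0, 0.006, 0, -1, 0, 0, 0.006, 0]
}}

```text
time: 13.75
tool_pos: [0.5511, -0.0579, 0.0664]
tool_rot: [-0.0, 1.0, -0.003, -0.0]
contact_force: [-2.7, 1.4, 5.9]
gripper_width: -0.002
grasp_force: 2.9
```

Call:
{"fn": "servo_tool", "kwargs": {
  "motion": [-1, 0, 0, 0.01, 0, -1, 0, 0, 0.01, 0, -1, 0, 0, 0.01, 0]
}}

```text
time: 14.12
tool_pos: [0.5511, -0.0579, 0.0656]
tool_rot: [-0.0, 1.0, -0.003, -0.0]
contact_force: [-4.5, 1.6, 7.9]
gripper_width: -0.002
grasp_force: 3.9
```

Call:
{"fn": "servo_tool", "kwargs": {
  "motion": [-1, 0, 0, 0.003, 0, -1, 0, 0, 0.003, 0, -1, 0, 0, 0.003, 0, -1, 0, 0, 0.003, 0, -1, 0, 0, 0.003, 0]
}}

```text
time: 14.75
tool_pos: [0.5511, -0.0579, 0.0653]
tool_rot: [-0.0, 1.0, -0.003, -0.0]
contact_force: [-5.2, 1.9, 8.1]
gripper_width: -0.002
grasp_force: 4.2
```

Call:
{"fn": "servo_tool", "kwargs": {
  "motion": [-1, 0, 0, 0, 0, -1, 0, 0, 0, 0, -1, 0, 0, 0, 0, -1, 0, 0, 0, 0]
}}

```text
time: 15.25
tool_pos: [0.5511, -0.0579, 0.0653]
tool_rot: [-0.0, 1.0, -0.003, -0.0]
contact_force: [-4.8, 1.9, 7.5]
gripper_width: -0.001
grasp_force: 4.2
```

Call:
{"fn": "servo_tool", "kwargs": {
  "motion": [-1, 0, 0, 0.003, 0, -1, 0, 0, 0.003, 0, -1, 0, 0, 0.003, 0, -1, 0, 0, 0.003, 0, -1, 0, 0, 0.003, 0]
}}

```text
time: 15.88
tool_pos: [0.5511, -0.0579, 0.0651]
tool_rot: [-0.0, 1.0, -0.003, -0.0]
contact_force: [-4.9, 1.7, 9.1]
gripper_width: -0.001
grasp_force: 4.5
```

Call:
{"fn": "servo_tool", "kwargs": {
  "motion": [-1, 0, 0, 0, 0, -1, 0, 0, 0, 0, -1, 0, 0, 0, 0]
}}

```text
time: 16.25
tool_pos: [0.5511, -0.0579, 0.065]
tool_rot: [-0.0, 1.0, -0.003, -0.0]
contact_force: [-5.2, 2.6, 9.0]
gripper_width: -0.003
grasp_force: 4.5
```

Right sinks about 4 mm: sound. Now over to the tray.

Call:
{"fn": "servo_tool", "kwargs": {
  "motion": [-1, 0, 0, -0.5, 0, -1, 0, 0, -1, 0, -1, -0.3, 0.5, -1, 0, -1, -0.6, 1, -1, 0]
}}

```text
time: 16.75
tool_pos: [0.4863, -0.1658, 0.1852]
tool_rot: [0.001, 1.0, -0.002, 0.001]
contact_force: [-0.0, -0.8, -0.4]
gripper_width: 0.003
grasp_force: 0.0
```

Call:
{"fn": "servo_tool", "kwargs": {
  "motion": [1, -0.4, 0.4, -0.4, 0, 1, -0.5, 0.73, -0.4, 0, 1, -0.5, 0.73, -0.4, 0, 1, -0.5, 0.73, -0.4, 0]
}}

```text
time: 17.25
tool_pos: [0.4255, -0.2518, 0.2314]
tool_rot: [-0.0, 1.0, -0.004, -0.0]
contact_force: [-0.2, 0.2, -0.0]
gripper_width: 0.852
grasp_force: 0.0
```

```bash
cat >> h.py <<'E'
def shells():
    im,d,p,P=grab("wrist"); C=cloud(d,p,P)
    for r in models.regions_of("wrist","shell1_mid"):
        m=r["mask"]&(d>0); q=C[m]; zt=np.percentile(q[:,2],90); t=q[abs(q[:,2]-zt)<.004]
        b=cv2.minAreaRect(t[:,:2].astype(np.float32)*1000); a=b[2]+(90 if b[1][1]>b[1][0] else 0)
        print(round(r["p"],2),np.round(r["pixel"]),m.sum(),"c",np.round(b[0],1),np.round(b[1]),"long yaw",round((a+90)%180-90,1),"ztop",round(zt,4),"rgb",im[m].mean(0).round())
    return im,d,C
E
python3 - <<'E'
from h import *
print(tool()[:3,3]); im,d,C=shells(); save("w2",im)
q=C[(C[...,2]>.011)&(C[...,2]<.02)&(C[...,0]>.48)&(C[...,1]<-.27)&(d>0)]
if len(q)>50: print(len(q),cv2.minAreaRect(q[:,:2].astype(np.float32)*1000))
E
```

```text
[ 0.4254827  -0.25176297  0.23135753]
0.97 [441. 216.] 1134 c [ 389.8 -448.2] [51. 30.] long yaw 71.6 ztop 0.0231 rgb [ 90.  52. 108.]
0.93 [298. 336.] 809 c [ 221.3 -275.2] [32. 45.] long yaw -81.0 ztop 0.0229 rgb [114.  27.  20.]
0.76 [274. 226.] 964 c [ 378.5 -246.8] [51. 30.] long yaw 20.4 ztop 0.0262 rgb [151. 153. 147.]
1244 ((555.866943359375, -343.150146484375), (161.1658935546875, 121.74424743652344), 23.32177734375)
```

View pics/w2.png

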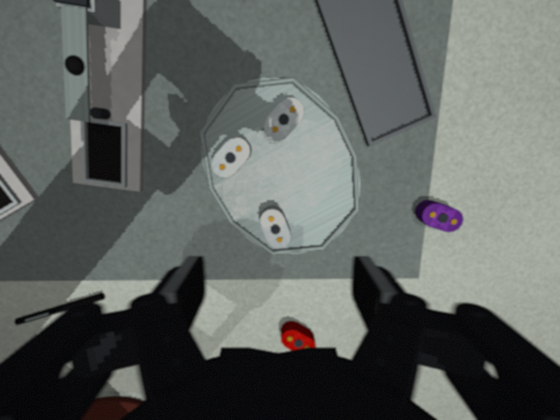

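Shells on the tray: silver at (230,157), (284,119) and (274,226). The purple one at (441,216) and the red one at (298,338) are look-alikes, off the tray. The silver three fit the description of plain aluminium lying on the tray; I'll confirm with a crop.

```bash
cat >> h.py <<'E'
def traylook(n,lo=(.33,-.38),hi=(.56,-.15)):
    im,d,p,P=grab("wrist"); C=cloud(d,p,P); 
    k,L=cv2.connectedComponents(((C[...,2]>.0165)&(d>0)&(C[...,0]>lo[0])&(C[...,0]<hi[0])&(C[...,1]>lo[1])&(C[...,1]<hi[1])).astype(np.uint8))
    for i in range(1,k):
        m=L==i
        if m.sum()<150: continue
        q=C[m]; zt=np.median(q[:,2]); t=q[q[:,2]>zt-.003]
        b=cv2.minAreaRect(t[:,:2].astype(np.float32)*1000); a=b[2]+(90 if b[1][1]>b[1][0] else 0)
        v,u=np.nonzero(m)
        print(i,m.sum(),"px",round(u.mean()),round(v.mean()),"c",np.round(b[0],1),np.round(b[1]),"yaw",round((a+90)%180-90,1),"ztop",round(zt,4))
    save(n,im); return im,d,C
E
python3 - <<'E'
from h import *
im,d,C=traylook("w3"); save("w3c",cv2.resize(im[70:270,180:480],None,fx=2.6,fy=2.6,interpolation=cv2.INTER_CUBIC))
E
```

```text
1 1163 px 285 119 c [ 504.1 -257.1] [30. 51.] yaw -43.1 ztop 0.0252
2 1075 px 232 157 c [ 463.1 -196.9] [30. 51.] yaw -43.5 ztop 0.0252
3 924 px 276 228 c [ 378.3 -246.9] [51. 30.] yaw 20.4 ztop 0.0252
4 52117 px 279 363 c [ 430.3 -249.9] [144.  32.] yaw 89.8 ztop 0.3099
```

View pics/w3c.png

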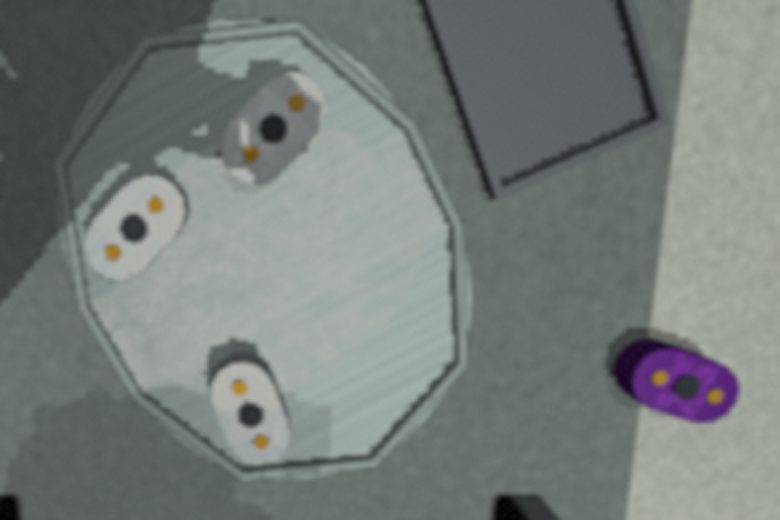

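Crop confirms: three silver shells, with the purple one off the tray at right. I'm gripping the left one, at (0.463, -0.197).

Call:
{"fn": "servo_tool", "kwargs": {
  "motion": [0.5, 0.31, -0.46, 0.3, 0.24, 0.5, 0.31, -0.46, 0.6, 0.48, 0.5, 0.31, -0.46, 0.9, 0.72, 0.5, 0.31, -0.46, 0.9, 0.967, 0.5, 0.31, -0.46, 0.9, 0.967]
}}

```text
time: 18.02
tool_pos: [0.4632, -0.1956, 0.1231]
tool_rot: [-0.0, 0.928, -0.372, -0.001]
contact_force: [0.0, -0.2, 0.1]
gripper_width: 0.748
grasp_force: 0.0
```

Run:
```python
from h import *
T=tool(); print(T[:3,3].round(4),np.degrees(np.arctan2(T[1,0],T[0,0])).round(1))
traylook("w4")
```

```text
[ 0.4632 -0.1956  0.1231] -43.7
1 2427 px 300 120 c [ 504.1 -257. ] [30. 52.] yaw -43.3 ztop 0.0252
2 1959 px 280 211 c [ 462.9 -196.9] [29. 51.] yaw -44.5 ztop 0.0252
3 1921 px 391 242 c [ 378.1 -246.7] [51. 30.] yaw 20.8 ztop 0.0251
4 51265 px 284 361 c [ 466.6 -199. ] [134.  31.] yaw 45.3 ztop 0.2027
```

Call:
{"fn": "servo_tool", "kwargs": {
  "motion": [0.4, 0, 0, 0.45, 0, 0.4, 0, 0, 0.8, 0, 0.4, 0, 0, 0.92, 0, 0.4, 0, 0, 0.92, 0]
}}

```text
time: 18.58
tool_pos: [0.4632, -0.1968, 0.0138]
tool_rot: [-0.0, 0.928, -0.373, -0.0]
contact_force: [-0.3, -0.6, 0.8]
gripper_width: 0.7
grasp_force: 0.0
```

Call:
{"fn": "servo_tool", "kwargs": {
  "motion": [-1, 0, 0, 0, 0, -1, 0, 0, 0, 0, -1, 0, 0, 0, 0, -1, 0, 0, 0, 0]
}}

```text
time: 19.08
tool_pos: [0.465, -0.1981, 0.0163]
tool_rot: [0.0, 0.928, -0.374, 0.002]
contact_force: [-0.7, 0.4, 7.2]
gripper_width: 0.328
grasp_force: 60.4
```

Call:
{"fn": "servo_tool", "kwargs": {
  "motion": [-1, 0, 0, -0.2, 0, -1, 0, 0, -0.5, 0, -1, 0, 0, -0.6, 0]
}}

```text
time: 19.45
tool_pos: [0.4647, -0.1979, 0.0887]
tool_rot: [0.0, 0.928, -0.374, 0.003]
contact_force: [-0.7, -0.2, -0.6]
gripper_width: 0.33
grasp_force: 59.9
```

Call:
{"fn": "servo_tool", "kwargs": {
  "motion": [-1, -0.3, -0.33, 0, -0.2, -1, -0.6, -0.66, 0, -0.42, -1, -0.83, -0.913, 0, -0.63, -1, -0.83, -0.913, 0, -0.826, -1, -0.83, -0.913, 0, -0.826]
}}

```text
time: 20.08
tool_pos: [0.467, -0.0484, 0.0851]
tool_rot: [-0.0, 0.998, -0.059, -0.0]
contact_force: [0.0, 0.3, 0.2]
gripper_width: 0.328
grasp_force: 59.9
```

```bash
cat >> h.py <<'E'
def at():
    s=manip.state(); T=tool(); print(T[:3,3].round(4),"yaw",np.degrees(np.arctan2(T[1,0],T[0,0])).round(1),"w",round(s["gripper_width"],3),"F",np.round(s["contact_force"],1)); return T
def go(x,y,z,yaw):
    T=at(); d=T[:3,:3].T@(np.array([x,y,z])-T[:3,3])/.12; c=np.degrees(np.arctan2(T[1,0],T[0,0]))
    print("units",d.round(3),"turn",round(-(((yaw-c)+90)%180-90)/45,3))
E
python3 - <<'E'
from h import *
im,d,p,P=grab("wrist"); save("w5",im); go(.4685,-.05,.03,-6.5)
E
```

```text
[ 0.4671 -0.0488  0.0853] yaw -6.9 w 0.329 F [-0.6 -0.9 -0.8]
units [0.013 0.009 0.461] turn -0.008
```

View pics/w5.png

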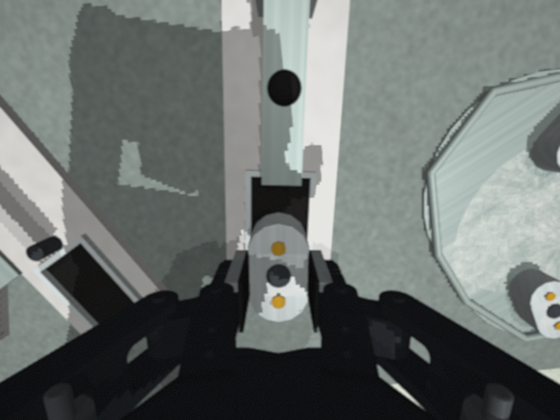

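Picture: shell held straight above the right nest at (278,275), aligned with the pocket. I'm lowering it.

Call:
{"fn": "servo_tool", "kwargs": {
  "motion": [-1, 0.012, 0.01, 0.2, 0, -1, 0.012, 0.01, 0.4, 0, -1, 0.012, 0.01, 0.46, 0, -1, 0.012, 0.01, 0.46, 0]
}}

```text
time: 20.62
tool_pos: [0.4684, -0.0506, 0.0302]
tool_rot: [-0.0, 0.998, -0.06, -0.001]
contact_force: [-0.5, 0.3, -0.1]
gripper_width: 0.329
grasp_force: 59.9
```

Call:
{"fn": "servo_tool", "kwargs": {
  "motion": [-1, 0, 0, 0.02, 0, -1, 0, 0, 0.04, 0, -1, 0, 0, 0.04, 0]
}}

```text
time: 21.0
tool_pos: [0.4688, -0.0503, 0.026]
tool_rot: [0.0, 0.998, -0.059, 0.0]
contact_force: [-0.6, -1.2, -0.8]
gripper_width: 0.324
grasp_force: 59.9
```

Call:
{"fn": "servo_tool", "kwargs": {
  "motion": [-1, 0, 0, 0.02, 0, -1, 0, 0, 0.02, 0]
}}

```text
time: 21.25
tool_pos: [0.4688, -0.0503, 0.0234]
tool_rot: [0.0, 0.998, -0.059, 0.0]
contact_force: [0.2, -0.4, 0.7]
gripper_width: 0.326
grasp_force: 60.0
```

Call:
{"fn": "servo_tool", "kwargs": {
  "motion": [-1, 0, 0, 0.012, 0, -1, 0, 0, 0.012, 0]
}}

```text
time: 21.5
tool_pos: [0.4689, -0.0503, 0.0233]
tool_rot: [-0.0, 0.998, -0.059, -0.0]
contact_force: [-4.9, 0.6, 9.4]
gripper_width: 0.334
grasp_force: 61.1
```

Call:
{"fn": "servo_tool", "kwargs": {
  "motion": [-1, 0, 0, 0.012, 0, -1, 0, 0, 0.012, 0]
}}

```text
time: 21.75
tool_pos: [0.4689, -0.0503, 0.0232]
tool_rot: [-0.0, 0.998, -0.059, -0.001]
contact_force: [-10.9, 2.4, 20.6]
gripper_width: 0.329
grasp_force: 62.3
```

Call:
{"fn": "servo_tool", "kwargs": {
  "motion": [-1, 0, 0, -0.018, 0, 0.2, 0, 0, -0.018, 0, 0.2, 0, 0, -0.018, 0, 0.4, 0, 0, -0.018, 0]
}}

```text
time: 22.25
tool_pos: [0.4684, -0.0502, 0.0223]
tool_rot: [-0.0, 0.998, -0.059, -0.0]
contact_force: [-0.3, -0.1, -0.1]
gripper_width: 0.699
grasp_force: 0.0
```

Call:
{"fn": "servo_tool", "kwargs": {
  "motion": [0.5, 0, 0, -0.3, 0, 0.5, 0, 0, -0.7, 0, 0.5, 0, 0, -1, 0, 0.5, 0, 0, -1, 0]
}}

```text
time: 22.75
tool_pos: [0.471, -0.0509, 0.1464]
tool_rot: [0.001, 0.998, -0.059, 0.004]
contact_force: [0.1, 0.3, -0.1]
gripper_width: 0.749
grasp_force: 0.0
```

Run:
```python
from h import *
at(); im,d,C=traylook("w6",lo=(.40,-.12),hi=(.505,.02)); 
q=C[(C[...,2]>.027)&(C[...,2]<.036)&(d>0)&(abs(C[...,0]-.468)<.045)&(abs(C[...,1]+.05)<.04)]; print(cv2.minAreaRect(q[:,:2].astype(np.float32)*1000),np.percentile(q[:,2],[5,50,95]).round(4))
```

```text
[ 0.471  -0.0509  0.1464] yaw -6.7 w 0.749 F [ 0.1  0.3 -0.1]
17 1766 px 278 212 c [467.9 -49.3] [30. 51.] yaw -6.1 ztop 0.0322
90 52504 px 279 361 c [474.8 -50.4] [134.  32.] yaw 83.3 ztop 0.2256
((467.9994201660156, -49.39118957519531), (29.98749542236328, 51.588035583496094), 83.56586456298828) [0.031  0.0322 0.0335]
```

View pics/w6.png

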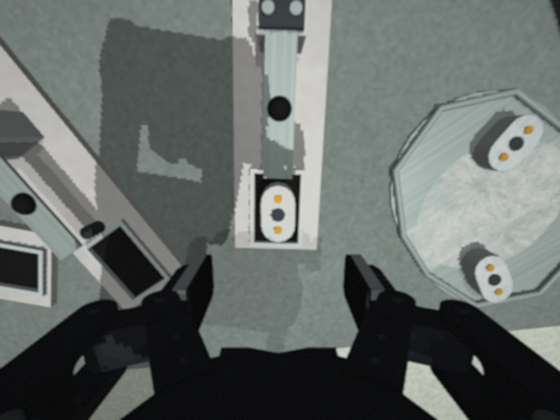

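Shell lies flat in the right nest at (278,212), centred to about 1 mm. Next the shell at (0.378, -0.247), for the middle nest.

Call:
{"fn": "servo_tool", "kwargs": {
  "motion": [0.5, -0.2, 0.4, 0, 0, 0.5, -0.4, 0.9, 0, 0, 0.5, -0.578, 1, 0, 0]
}}

```text
time: 23.18
tool_pos: [0.3835, -0.1627, 0.1405]
tool_rot: [-0.001, 0.998, -0.06, -0.002]
contact_force: [-0.8, 0.5, -0.9]
gripper_width: 0.75
grasp_force: 0.0
```

Call:
{"fn": "servo_tool", "kwargs": {
  "motion": [0.5, 0, 0.4, 0.1, -0.2, 0.5, 0, 0.713, 0.13, -0.4, 0.5, 0, 0.713, 0.13, -0.607, 0.5, 0, 0.713, 0.13, -0.607]
}}

```text
time: 23.68
tool_pos: [0.3745, -0.2457, 0.1248]
tool_rot: [-0.002, 0.984, 0.177, -0.001]
contact_force: [-0.8, -0.6, 0.6]
gripper_width: 0.746
grasp_force: 0.0
```

Run:
```python
from h import *
traylook("w7"); go(.3783,-.2469,.012,20.6)
```

```text
1 2892 px 357 58 c [ 504.3 -257. ] [30. 52.] yaw -42.9 ztop 0.0252
2 1956 px 283 209 c [ 378.  -246.7] [51. 30.] yaw 21.5 ztop 0.0252
3 52517 px 279 361 c [ 379.2 -242.7] [ 32. 134.] yaw -69.2 ztop 0.2039
[ 0.3748 -0.2456  0.1252] yaw 20.4 w 0.749 F [0.  0.6 0.2]
units [0.025 0.023 0.943] turn -0.004
```

Call:
{"fn": "servo_tool", "kwargs": {
  "motion": [0.4, 0.02, 0.02, 0.45, 0, 0.4, 0.02, 0.02, 0.8, 0, 0.4, 0.02, 0.02, 0.92, 0, 0.4, 0.02, 0.02, 0.92, 0]
}}

```text
time: 24.22
tool_pos: [0.3783, -0.2469, 0.0159]
tool_rot: [-0.001, 0.984, 0.178, -0.001]
contact_force: [0.6, -0.2, -0.1]
gripper_width: 0.697
grasp_force: 0.0
```

Call:
{"fn": "servo_tool", "kwargs": {
  "motion": [-1, 0, 0, 0, 0, -1, 0, 0, 0, 0, -1, 0, 0, 0, 0, -1, 0, 0, 0, 0]
}}

```text
time: 24.72
tool_pos: [0.3803, -0.249, 0.019]
tool_rot: [0.002, 0.984, 0.179, 0.001]
contact_force: [-1.0, 1.3, 7.7]
gripper_width: 0.324
grasp_force: 59.8
```

Call:
{"fn": "servo_tool", "kwargs": {
  "motion": [-1, 0, 0, -0.2, 0, -1, 0, 0, -0.5, 0, -1, 0, 0, -0.7, 0, -1, 0, 0, -0.7, 0]
}}

```text
time: 25.22
tool_pos: [0.3803, -0.2491, 0.1034]
tool_rot: [0.002, 0.984, 0.179, 0.002]
contact_force: [-0.2, 0.1, -0.9]
gripper_width: 0.327
grasp_force: 59.4
```

Run:
```python
from h import *
go(.4295,.1025,.09,27)
```

```text
[ 0.3803 -0.2491  0.1034] yaw 20.6 w 0.327 F [-0.2  0.1 -0.9]
units [ 1.413 -2.599  0.101] turn -0.143
```

Call:
{"fn": "servo_tool", "kwargs": {
  "motion": [-1, 0.22, -0.4, 0, 0, -1, 0.476, -0.867, 0, 0, -1, 0.476, -0.867, 0, 0]
}}

```text
time: 25.6
tool_pos: [0.3948, -0.1266, 0.0987]
tool_rot: [-0.001, 0.983, 0.181, -0.001]
contact_force: [0.3, -0.3, -1.3]
gripper_width: 0.326
grasp_force: 59.5
```

Call:
{"fn": "servo_tool", "kwargs": {
  "motion": [-1, 0.22, -0.4, 0, 0, -1, 0.476, -0.867, 0, 0, -1, 0.476, -0.867, 0, 0]
}}

```text
time: 25.98
tool_pos: [0.4121, -0.01, 0.0995]
tool_rot: [-0.0, 0.983, 0.182, -0.001]
contact_force: [-0.4, -0.9, -1.4]
gripper_width: 0.324
grasp_force: 59.6
```

Call:
{"fn": "servo_tool", "kwargs": {
  "motion": [-1, 0.22, -0.4, 0, -0.08, -1, 0.476, -0.867, 0.1, -0.15, -1, 0.476, -0.867, 0.1, -0.15, -1, 0.476, -0.867, 0.1, -0.15]
}}

```text
time: 26.48
tool_pos: [0.4293, 0.1036, 0.0878]
tool_rot: [0.0, 0.972, 0.236, -0.001]
contact_force: [-0.3, -0.9, -0.2]
gripper_width: 0.324
grasp_force: 59.7
```

Run:
```python
from h import *
im,d,p,P=grab("wrist"); C=cloud(d,p,P); save("w8",im); go(.431,.1035,.026,27.3)
```

```text
[0.4295 0.1032 0.0882] yaw 27.2 w 0.327 F [0.1 0.  0.3]
units [0.013 0.003 0.518] turn -0.002
```

View pics/w8.png

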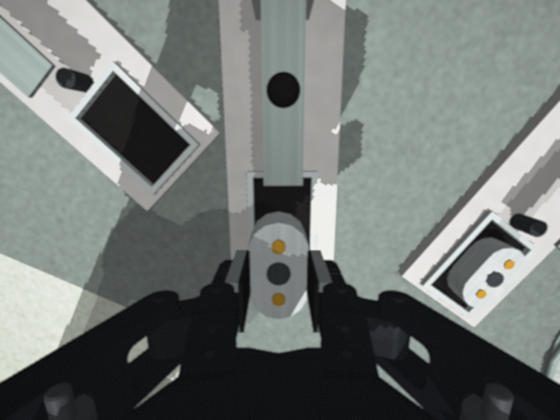

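Shell held straight above the middle pocket at (278,275). I'm lowering it.

Call:
{"fn": "servo_tool", "kwargs": {
  "motion": [-1, 0.012, 0, 0.2, 0, -1, 0.012, 0, 0.4, 0, -1, 0.012, 0, 0.46, 0, -1, 0.012, 0, 0.46, 0]
}}

```text
time: 27.02
tool_pos: [0.4308, 0.1043, 0.0334]
tool_rot: [0.0, 0.972, 0.235, -0.0]
contact_force: [0.2, 0.8, 0.2]
gripper_width: 0.321
grasp_force: 59.7
```

Call:
{"fn": "servo_tool", "kwargs": {
  "motion": [-1, 0, 0, 0.03, 0, -1, 0, 0, 0.05, 0, -1, 0, 0, 0.05, 0]
}}

```text
time: 27.4
tool_pos: [0.4309, 0.1055, 0.0276]
tool_rot: [0.0, 0.972, 0.236, 0.0]
contact_force: [-1.2, -0.0, -0.5]
gripper_width: 0.323
grasp_force: 59.7
```

Call:
{"fn": "servo_tool", "kwargs": {
  "motion": [-1, 0, 0, 0.012, 0, -1, 0, 0, 0.012, 0]
}}

```text
time: 27.65
tool_pos: [0.4309, 0.1055, 0.0261]
tool_rot: [0.0, 0.972, 0.236, 0.0]
contact_force: [0.3, -0.3, -0.7]
gripper_width: 0.322
grasp_force: 59.7
```

Call:
{"fn": "servo_tool", "kwargs": {
  "motion": [-1, 0, 0, 0.012, 0, -1, 0, 0, 0.012, 0]
}}

```text
time: 27.9
tool_pos: [0.431, 0.1055, 0.026]
tool_rot: [-0.0, 0.972, 0.236, -0.001]
contact_force: [-6.3, -0.0, 10.2]
gripper_width: 0.327
grasp_force: 60.9
```

Call:
{"fn": "servo_tool", "kwargs": {
  "motion": [-1, 0, 0, 0.004, 0, -1, 0, 0, 0.008, 0]
}}

```text
time: 28.15
tool_pos: [0.431, 0.1055, 0.026]
tool_rot: [-0.0, 0.972, 0.236, -0.001]
contact_force: [-10.3, -0.8, 20.5]
gripper_width: 0.324
grasp_force: 62.0
```

Seated. I release it, rise, and take a numeric check.

Call:
{"fn": "servo_tool", "kwargs": {
  "motion": [-1, 0, 0, -0.014, 0, 0.2, 0, 0, -0.014, 0, 0.2, 0, 0, -0.014, 0, 0.4, 0, 0, -0.014, 0]
}}

```text
time: 28.65
tool_pos: [0.4306, 0.1054, 0.025]
tool_rot: [-0.0, 0.972, 0.236, -0.0]
contact_force: [-0.7, -0.8, 0.1]
gripper_width: 0.703
grasp_force: 0.0
```

Call:
{"fn": "servo_tool", "kwargs": {
  "motion": [0.5, 0, 0, -0.3, 0, 0.5, 0, 0, -0.7, 0, 0.5, 0, 0, -1, 0, 0.5, 0, 0, -1, 0]
}}

```text
time: 29.15
tool_pos: [0.4332, 0.1056, 0.149]
tool_rot: [0.001, 0.972, 0.236, 0.004]
contact_force: [0.1, 1.1, 0.2]
gripper_width: 0.749
grasp_force: 0.0
```

```bash
cat >> h.py <<'E'
def nestlook(n,x,y):
    im,d,p,P=grab("wrist"); C=cloud(d,p,P); save(n,im)
    q=C[(C[...,2]>.027)&(C[...,2]<.036)&(d>0)&(np.hypot(C[...,0]-x,C[...,1]-y)<.034)]; r=cv2.minAreaRect(q[:,:2].astype(np.float32)*1000); print("nest",len(q),np.round(r[0],1),np.round(r[1]),round(r[2],1),np.percentile(q[:,2],[5,50,95]).round(4))
    for l in ("left_a_grip",):
      for r in models.regions_of("wrist",l):
        m=r["mask"]&(d>0)
        if m.sum(): print(l,round(r["p"],2),np.round(r["pixel"]),m.sum(),np.round(np.median(C[m],0),3))
    return im,d,C
E
python3 - <<'E'
from h import *
nestlook("w9",.431,.1035); go(.608,.194,.15,27.3)
E
```

```text
nest 1676 [430.3 106.4] [51. 30.] 28.2 [0.031  0.0322 0.0336]
left_a_grip 0.49 [116.  85.] 21409 [0.464 0.272 0.011]
[0.4305 0.1054 0.1448] yaw 27.3 w 0.755 F [-0.2 -0.2  0.4]
units [ 1.653  0.023 -0.044] turn 0.001
```

Call:
{"fn": "servo_tool", "kwargs": {
  "motion": [0.5, 0.5, 0, -0.2, 0, 0.5, 1, 0, -0.4, 0, 0.5, 1, 0, -0.4, 0, 0.5, 1, 0, -0.4, 0]
}}

```text
time: 29.75
tool_pos: [0.5362, 0.1604, 0.1908]
tool_rot: [-0.0, 0.972, 0.236, -0.002]
contact_force: [-0.1, 0.4, 0.1]
gripper_width: 0.748
grasp_force: 0.0
```

```bash
cat >> h.py <<'E'
def keylook(n,x,y,yaw):
    im,d,p,P=grab("wrist"); C=cloud(d,p,P); save(n,im)
    q=C[(C[...,2]>.093)&(C[...,2]<.11)&(d>0)&(np.hypot(C[...,0]-x,C[...,1]-y)<.04)]; r=cv2.minAreaRect(q[:,:2].astype(np.float32)*1000)
    a=r[2]+(90 if r[1][1]>r[1][0] else 0); a=(a+90)%180-90
    print("key",len(q),np.round(r[0],1),np.round(r[1]),"yaw",round(a,1),"joint",round(np.radians(((yaw-a)+90)%180-90),3),"z",np.percentile(q[:,2],[5,95]).round(4))
    return r[0],a
E
python3 - <<'E'
from h import *
c,a=keylook("w10",.609,.194,27.3); go(c[0]/1000,c[1]/1000,.13,a)
E
```

```text
key 757 [609.2 195.6] [38. 10.] yaw 18.8 joint 0.149 z [0.099  0.1012]
[0.5357 0.1601 0.1908] yaw 27.3 w 0.749 F [-0.4 -0.1 -0.8]
units [0.682 0.019 0.504] turn 0.191
```

View pics/w10.png

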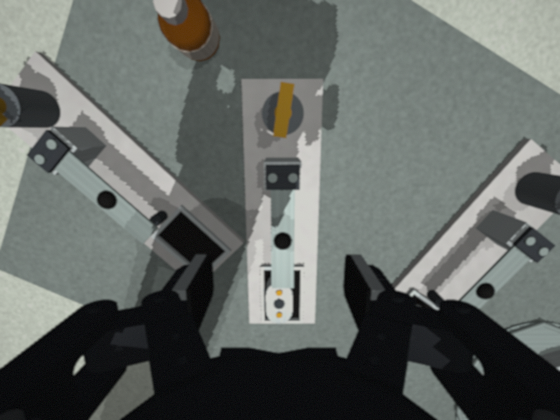

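Key middle at (283,110): the joint stands at about 0.15. I'll turn the tool half a turn back so the winding fits the wrist's range.

Call:
{"fn": "servo_tool", "kwargs": {
  "motion": [-0.2, 0.3, 0.01, 0, -0.2, -0.2, 0.6, 0.02, 0, -0.42, -0.2, 0.682, 0.02, 0, -0.65, -0.2, 0.682, 0.02, 0, -0.88, -0.2, 0.682, 0.02, 0, -0.952]
}}

```text
time: 30.42
tool_pos: [0.6095, 0.1952, 0.1918]
tool_rot: [-0.001, 0.818, 0.576, -0.001]
contact_force: [0.2, -0.2, 0.4]
gripper_width: 0.399
grasp_force: 0.0
```

Call:
{"fn": "servo_tool", "kwargs": {
  "motion": [-0.2, 0, 0, 0, -0.23, -0.2, 0, 0, 0, -0.46, -0.2, 0, 0, 0, -0.69, -0.2, 0, 0, 0, -0.92, -0.2, 0, 0, 0, -0.952]
}}

```text
time: 31.05
tool_pos: [0.6097, 0.1952, 0.1922]
tool_rot: [-0.001, 0.552, 0.834, -0.001]
contact_force: [0.2, -0.7, 0.4]
gripper_width: 0.401
grasp_force: 0.0
```

Call:
{"fn": "servo_tool", "kwargs": {
  "motion": [-0.2, 0, 0, 0, -0.23, -0.2, 0, 0, 0, -0.46, -0.2, 0, 0, 0, -0.69, -0.2, 0, 0, 0, -0.92, -0.2, 0, 0, 0, -0.952]
}}

```text
time: 31.68
tool_pos: [0.6104, 0.1956, 0.1927]
tool_rot: [-0.0, 0.211, 0.978, -0.0]
contact_force: [-0.4, -0.8, 0.1]
gripper_width: 0.399
grasp_force: 0.0
```

Call:
{"fn": "servo_tool", "kwargs": {
  "motion": [-0.2, 0, 0, 0, -0.23, -0.2, 0, 0, 0.1, -0.46, -0.2, 0, 0, 0.3, -0.69, -0.2, 0, 0, 0.4, -0.92, -0.2, 0, 0, 0.4, -0.952]
}}

```text
time: 32.3
tool_pos: [0.6098, 0.1956, 0.1435]
tool_rot: [-0.002, -0.161, 0.987, -0.0]
contact_force: [-0.5, -0.5, -0.9]
gripper_width: 0.399
grasp_force: 0.0
```

Run:
```python
from h import *
go(.609,.1954,.078,18.8); print(manip.state()["joint_pos"].round(2))
```

```text
[0.6098 0.1956 0.1435] yaw -161.5 w 0.399 F [-0.5 -0.5 -0.9]
units [0.005 0.001 0.546] turn -0.007
[ 0.19  0.16  1.65 -0.    1.34 -1.7 ]
```

Call:
{"fn": "servo_tool", "kwargs": {
  "motion": [-0.2, 0, 0, 0.25, 0, -0.2, 0, 0, 0.45, 0, -0.2, 0, 0, 0.54, 0, -0.2, 0, 0, 0.54, 0]
}}

```text
time: 32.8
tool_pos: [0.6109, 0.1959, 0.0803]
tool_rot: [-0.0, -0.161, 0.987, -0.0]
contact_force: [0.5, -0.8, 0.6]
gripper_width: 0.398
grasp_force: 0.0
```

Call:
{"fn": "servo_tool", "kwargs": {
  "motion": [-1, 0, 0, 0, 0, -1, 0, 0, 0, 0, -1, 0, 0, 0, 0]
}}

```text
time: 33.17
tool_pos: [0.6125, 0.1956, 0.0824]
tool_rot: [0.001, -0.162, 0.987, -0.0]
contact_force: [-0.0, -3.8, 4.6]
gripper_width: 0.095
grasp_force: 62.7
```

Call:
{"fn": "servo_tool", "kwargs": {
  "motion": [-1, 0, 0, 0, 0.1, -1, 0, 0, 0, 0.3, -1, 0, 0, 0, 0.5, -1, 0, 0, 0, 0.5]
}}

```text
time: 33.67
tool_pos: [0.6126, 0.1946, 0.0824]
tool_rot: [0.002, 0.034, 0.999, -0.001]
contact_force: [-0.7, -5.7, 5.1]
gripper_width: 0.098
grasp_force: 62.7
```

Call:
{"fn": "servo_tool", "kwargs": {
  "motion": [-1, 0.017, 0.008, 0, 0.22, -1, 0.017, 0.008, 0, 0.45, -1, 0.017, 0.008, 0, 0.67, -1, 0.017, 0.008, 0, 0.9, -1, 0.017, 0.008, 0, 1]
}}

```text
time: 34.3
tool_pos: [0.6113, 0.1938, 0.0824]
tool_rot: [0.003, 0.415, 0.91, -0.002]
contact_force: [2.0, -12.1, 5.6]
gripper_width: 0.101
grasp_force: 62.7
```

Call:
{"fn": "servo_tool", "kwargs": {
  "motion": [-1, 0, 0, 0, 0.22, -1, 0, 0, 0, 0.45, -1, 0, 0, 0, 0.67, -1, 0, 0, 0, 0.9, -1, 0, 0, 0, 1]
}}

```text
time: 34.92
tool_pos: [0.6096, 0.1932, 0.0824]
tool_rot: [0.003, 0.731, 0.682, -0.003]
contact_force: [-5.3, -14.8, 10.5]
gripper_width: 0.096
grasp_force: 63.4
```

Call:
{"fn": "servo_tool", "kwargs": {
  "motion": [-0.3, 0, 0, 0, 0, -0.3, -0.017, 0, 0, 0, -0.3, -0.017, 0, 0, 0]
}}

```text
time: 35.3
tool_pos: [0.6088, 0.1953, 0.0801]
tool_rot: [-0.0, 0.73, 0.683, -0.0]
contact_force: [0.2, -0.2, -0.6]
gripper_width: 0.351
grasp_force: 0.0
```

Call:
{"fn": "servo_tool", "kwargs": {
  "motion": [-1, 0, 0, 0, 0, -1, 0, 0, 0, 0, -1, 0, 0, 0, 0]
}}

```text
time: 35.67
tool_pos: [0.6094, 0.1953, 0.0805]
tool_rot: [0.0, 0.73, 0.683, 0.001]
contact_force: [3.2, 1.3, -1.5]
gripper_width: 0.097
grasp_force: 61.2
```

Call:
{"fn": "servo_tool", "kwargs": {
  "motion": [-1, 0, 0, 0, 0.22, -1, 0, 0, 0, 0.45, -1, 0, 0, 0, 0.67, -1, 0, 0, 0, 0.9, -1, 0, 0, 0, 0.9]
}}

```text
time: 36.3
tool_pos: [0.6093, 0.1954, 0.0805]
tool_rot: [-0.0, 0.921, 0.389, 0.0]
contact_force: [2.8, 1.9, -1.1]
gripper_width: 0.1
grasp_force: 61.2
```

Call:
{"fn": "servo_tool", "kwargs": {
  "motion": [-1, 0, 0, 0, 0.22, -1, 0, 0, 0, 0.45, -1, 0, 0, 0, 0.67, -1, 0, 0, 0, 0.9, -1, 0, 0, 0, 0.9]
}}

```text
time: 36.92
tool_pos: [0.6092, 0.1955, 0.0805]
tool_rot: [-0.001, 0.999, 0.047, 0.0]
contact_force: [3.0, 3.4, -2.4]
gripper_width: 0.096
grasp_force: 61.2
```

Call:
{"fn": "servo_tool", "kwargs": {
  "motion": [-1, 0, 0, 0, 0.22, -1, 0, 0, 0, 0.45, -1, 0, 0, 0, 0.67, -1, 0, 0, 0, 0.9, -1, 0, 0, 0, 0.9]
}}

```text
time: 37.55
tool_pos: [0.6093, 0.1957, 0.0805]
tool_rot: [-0.001, 0.954, -0.301, 0.0]
contact_force: [3.7, 4.4, -2.9]
gripper_width: 0.098
grasp_force: 61.1
```

Call:
{"fn": "servo_tool", "kwargs": {
  "motion": [-0.2, 0, 0, 0, 0, -0.2, 0, 0, -0.1, 0, -0.2, 0, 0, -0.6, 0, -0.2, 0, 0, -0.92, 0]
}}

```text
time: 38.05
tool_pos: [0.6098, 0.1948, 0.1949]
tool_rot: [-0.0, 0.953, -0.302, 0.001]
contact_force: [0.3, -1.0, -1.1]
gripper_width: 0.4
grasp_force: 0.0
```

Call:
{"fn": "servo_tool", "kwargs": {
  "motion": [-0.2, -0.3, 0, 0, 0, -0.2, -0.6, 0, 0, 0, -0.2, -0.7, 0, 0, 0, -0.2, -0.7, 0, 0, 0]
}}

```text
time: 38.55
tool_pos: [0.5405, 0.2436, 0.1915]
tool_rot: [0.0, 0.953, -0.302, 0.0]
contact_force: [0.3, 0.4, -0.2]
gripper_width: 0.395
grasp_force: 0.0
```

Run:
```python
from h import *
at(); c,a=keylook("w11",.609,.1954,27.3); print("expect", round((27.3-240.6)%180,1), manip.state()["joint_pos"].round(2))
```

```text
[0.5405 0.2436 0.1915] yaw -35.2 w 0.395 F [ 0.3  0.4 -0.2]
key 761 [608.6 196.9] [10. 37.] yaw -34.9 joint 1.086 z [0.099  0.1013]
expect 146.7 [ 0.3   0.    1.73 -0.    1.41  2.48]
```

Middle key reads 1.086 + π = 4.23 rad: done. On to the right key.

Call:
{"fn": "servo_tool", "kwargs": {
  "motion": [-0.2, 0.2, 0.2, 0, -0.23, -0.2, 0.4, 0.4, 0, -0.46, -0.2, 0.617, 0.585, 0, -0.69, -0.2, 0.617, 0.585, 0, -0.92, -0.2, 0.617, 0.585, 0, -1]
}}

```text
time: 39.22
tool_pos: [0.5614, 0.1417, 0.1909]
tool_rot: [0.0, 0.996, 0.085, -0.0]
contact_force: [-0.0, -0.2, -0.5]
gripper_width: 0.394
grasp_force: 0.0
```

Call:
{"fn": "servo_tool", "kwargs": {
  "motion": [-0.2, 0.01, 0.43, 0, 0, -0.2, 0.02, 0.865, 0, 0, -0.2, 0.02, 0.865, 0, 0]
}}

```text
time: 39.6
tool_pos: [0.5813, 0.0376, 0.191]
tool_rot: [0.0, 0.997, 0.082, 0.0]
contact_force: [0.5, -0.1, -0.5]
gripper_width: 0.401
grasp_force: 0.0
```

Call:
{"fn": "servo_tool", "kwargs": {
  "motion": [-0.2, 0.01, 0.43, 0, 0, -0.2, 0.02, 0.865, 0, 0, -0.2, 0.02, 0.865, 0, 0, -0.2, 0.02, 0.865, 0, 0]
}}

```text
time: 40.1
tool_pos: [0.6001, -0.0601, 0.1907]
tool_rot: [-0.0, 0.996, 0.084, -0.0]
contact_force: [0.1, 0.2, -0.4]
gripper_width: 0.402
grasp_force: 0.0
```

Run:
```python
from h import *
c,a=keylook("w12",.667,-.073,-6.7); go(c[0]/1000,c[1]/1000,.19,a)
```

```text
key 751 [666.9 -76.9] [10. 38.] yaw -28.8 joint 0.386 z [0.0985 0.1013]
[ 0.6    -0.0595  0.1907] yaw 9.7 w 0.397 F [-0.8  0.1 -1.1]
units [0.524 0.237 0.005] turn 0.856
```

Call:
{"fn": "servo_tool", "kwargs": {
  "motion": [-0.2, 0.3, 0.12, 0, -0.23, -0.2, 0.524, 0.237, 0, -0.46, -0.2, 0.524, 0.237, 0, -0.69, -0.2, 0.524, 0.237, 0, -0.92, -0.2, 0.524, 0.237, 0, -1]
}}

```text
time: 40.78
tool_pos: [0.6668, -0.076, 0.1907]
tool_rot: [-0.0, 0.887, 0.462, -0.0]
contact_force: [0.2, 0.1, -1.1]
gripper_width: 0.402
grasp_force: 0.0
```

Call:
{"fn": "servo_tool", "kwargs": {
  "motion": [-0.2, 0, 0, 0, -0.23, -0.2, 0, 0, 0, -0.46, -0.2, 0, 0, 0, -0.69, -0.2, 0, 0, 0, -0.92, -0.2, 0, 0, 0, -1]
}}

```text
time: 41.4
tool_pos: [0.6668, -0.076, 0.1909]
tool_rot: [-0.0, 0.643, 0.766, 0.0]
contact_force: [-0.4, 0.6, 0.0]
gripper_width: 0.397
grasp_force: 0.0
```

Call:
{"fn": "servo_tool", "kwargs": {
  "motion": [-0.2, 0, 0, 0, -0.23, -0.2, 0, 0, 0, -0.46, -0.2, 0, 0, 0, -0.69, -0.2, 0, 0, 0.2, -0.92, -0.2, 0, 0, 0.4, -1]
}}

```text
time: 42.02
tool_pos: [0.6671, -0.076, 0.1429]
tool_rot: [0.001, 0.301, 0.954, 0.0]
contact_force: [-0.7, -0.4, 0.2]
gripper_width: 0.401
grasp_force: 0.0
```

Call:
{"fn": "servo_tool", "kwargs": {
  "motion": [-0.2, 0, 0, 0, -0.144, -0.2, 0, 0, 0, -0.144, -0.2, 0, 0, 0, -0.144]
}}

```text
time: 42.4
tool_pos: [0.6672, -0.077, 0.1435]
tool_rot: [0.0, 0.249, 0.968, 0.0]
contact_force: [-0.2, 0.8, 0.8]
gripper_width: 0.4
grasp_force: 0.0
```

Run:
```python
from h import *
go(.6665,-.0765,.08,-28.8); print(manip.state()["joint_pos"].round(2))
```

```text
[ 0.6672 -0.077   0.1435] yaw 151.1 w 0.4 F [-0.2  0.8  0.8]
units [0.007 0.001 0.529] turn -0.001
[-0.23  0.22  1.57  0.    1.34 -1.29]
```

Call:
{"fn": "servo_tool", "kwargs": {
  "motion": [-0.2, 0.005, 0, 0.25, 0, -0.2, 0.005, 0, 0.45, 0, -0.2, 0.005, 0, 0.53, 0, -0.2, 0.005, 0, 0.53, 0, -0.2, 0.005, 0, 0.53, 0]
}}

```text
time: 43.02
tool_pos: [0.6673, -0.0777, 0.0809]
tool_rot: [0.001, 0.249, 0.968, 0.0]
contact_force: [0.1, 0.4, -0.3]
gripper_width: 0.398
grasp_force: 0.0
```

Call:
{"fn": "servo_tool", "kwargs": {
  "motion": [-1, 0, 0, 0, 0, -1, 0, 0, 0, 0, -1, 0, 0, 0, 0]
}}

```text
time: 43.4
tool_pos: [0.6671, -0.0776, 0.0807]
tool_rot: [0.001, 0.249, 0.969, 0.0]
contact_force: [-0.3, 0.7, 4.8]
gripper_width: 0.099
grasp_force: 60.0
```

Call:
{"fn": "servo_tool", "kwargs": {
  "motion": [-1, 0, 0, 0, 0.2, -1, 0, 0, 0, 0.4, -1, 0, 0, 0, 0.6, -1, 0, 0, 0, 0.8, -1, 0, 0, 0, 0.8]
}}

```text
time: 44.02
tool_pos: [0.6674, -0.0774, 0.0807]
tool_rot: [0.001, 0.536, 0.844, 0.001]
contact_force: [1.1, 2.1, 6.2]
gripper_width: 0.099
grasp_force: 60.1
```

Call:
{"fn": "servo_tool", "kwargs": {
  "motion": [-1, 0, 0, 0, 0.22, -1, 0, 0, 0, 0.45, -1, 0, 0, 0, 0.67, -1, 0, 0, 0, 0.9, -1, 0, 0, 0, 1]
}}

```text
time: 44.65
tool_pos: [0.6678, -0.0774, 0.0807]
tool_rot: [0.001, 0.818, 0.575, 0.002]
contact_force: [2.2, 2.4, 5.5]
gripper_width: 0.096
grasp_force: 60.0
```

Call:
{"fn": "servo_tool", "kwargs": {
  "motion": [-1, 0, 0, 0, 0.22, -1, 0, 0, 0, 0.45, -1, 0, 0, 0, 0.67, -1, 0, 0, 0, 0.9, -1, 0, 0, 0, 1]
}}

```text
time: 45.28
tool_pos: [0.6682, -0.0777, 0.0807]
tool_rot: [0.001, 0.976, 0.218, 0.002]
contact_force: [3.8, 1.2, 2.5]
gripper_width: 0.102
grasp_force: 59.8
```

Call:
{"fn": "servo_tool", "kwargs": {
  "motion": [-0.3, 0, 0, 0, 0, -0.3, 0, 0, 0, 0, -1, 0, 0, 0, 0, -1, 0, 0, 0, 0, -1, 0, 0, 0, 0]
}}

```text
time: 45.9
tool_pos: [0.6661, -0.0781, 0.0788]
tool_rot: [0.0, 0.976, 0.218, -0.0]
contact_force: [2.0, -3.4, -2.6]
gripper_width: 0.105
grasp_force: 61.6
```

Call:
{"fn": "servo_tool", "kwargs": {
  "motion": [-1, 0, 0, 0, 0.22, -1, 0, 0, 0, 0.45, -1, 0, 0, 0, 0.67, -1, 0, 0, 0, 0.9, -1, 0, 0, 0, 1]
}}

```text
time: 46.52
tool_pos: [0.6661, -0.077, 0.0788]
tool_rot: [-0.001, 0.985, -0.173, -0.0]
contact_force: [1.3, -0.1, -2.3]
gripper_width: 0.104
grasp_force: 61.6
```

Call:
{"fn": "servo_tool", "kwargs": {
  "motion": [-1, 0, 0, 0, 0.22, -1, 0, 0, 0, 0.45, -1, 0, 0, 0, 0.67, -1, 0, 0, 0, 0.9, -1, 0, 0, 0, 1]
}}

```text
time: 47.15
tool_pos: [0.667, -0.0761, 0.0788]
tool_rot: [-0.002, 0.844, -0.537, 0.0]
contact_force: [5.3, 2.0, -3.9]
gripper_width: 0.1
grasp_force: 61.4
```

Call:
{"fn": "servo_tool", "kwargs": {
  "motion": [-0.2, 0, 0, 0, 0, -0.2, 0, 0, -0.1, 0, -0.2, 0, 0, -0.6, 0, -0.2, 0, 0, -0.95, 0]
}}

```text
time: 47.65
tool_pos: [0.667, -0.0778, 0.1973]
tool_rot: [-0.001, 0.844, -0.536, 0.001]
contact_force: [0.3, 0.5, 0.0]
gripper_width: 0.399
grasp_force: 0.0
```

Call:
{"fn": "servo_tool", "kwargs": {
  "motion": [-0.2, -0.4, 0, 0, 0, -0.2, -0.8, 0, 0, 0, -0.2, -0.8, 0, 0, 0, -0.2, -0.8, 0, 0, 0]
}}

```text
time: 48.15
tool_pos: [0.6258, 0.009, 0.1944]
tool_rot: [-0.0, 0.844, -0.536, 0.001]
contact_force: [1.3, -0.5, 0.3]
gripper_width: 0.401
grasp_force: 0.0
```

Run:
```python
from h import *
at(); keylook("w13",.667,-.077,-7.5); print(manip.state()["joint_pos"].round(2)); go(.504,-.257,.19,-43)
```

```text
[0.6258 0.009  0.1944] yaw -64.8 w 0.401 F [ 1.3 -0.5  0.3]
key 795 [666.3 -76.4] [10. 38.] yaw -65.2 joint 1.006 z [0.099  0.1013]
[-0.1   0.08  1.65 -0.    1.41  2.6 ]
[0.6259 0.0086 0.1941] yaw -64.8 w 0.401 F [-1.2 -0.5 -0.6]
units [1.571 1.86  0.034] turn -0.486
```

Right key reads 4.15 rad: done. Last shell now goes to the stock trough.

Call:
{"fn": "servo_tool", "kwargs": {
  "motion": [0.4, 0.35, 0.4, 0, 0, 0.4, 0.78, 0.93, 0, 0, 0.4, 0.78, 0.93, 0, 0, 0.4, 0.78, 0.93, 0, 0]
}}

```text
time: 48.7
tool_pos: [0.5642, -0.1246, 0.1935]
tool_rot: [-0.0, 0.843, -0.538, 0.0]
contact_force: [0.0, -0.2, -1.0]
gripper_width: 0.7
grasp_force: 0.0
```

Call:
{"fn": "servo_tool", "kwargs": {
  "motion": [0.4, 0.35, 0.4, 0, -0.2, 0.4, 0.78, 0.93, 0.2, -0.4, 0.4, 0.78, 0.93, 0.5, -0.486, 0.4, 0.78, 0.93, 0.5, -0.486, 0.4, 0.78, 0.93, 0.5, -0.486]
}}

```text
time: 49.32
tool_pos: [0.5043, -0.2543, 0.1342]
tool_rot: [-0.0, 0.931, -0.366, 0.0]
contact_force: [0.7, 0.4, 0.3]
gripper_width: 0.701
grasp_force: 0.0
```

Run:
```python
from h import *
im,d,C=traylook("w14"); go(.5043,-.257,.013,-43)
x,y,z=np.moveaxis(C,-1,0); t=(x-.582)*np.cos(np.radians(23.5))+(y+.356)*np.sin(np.radians(23.5)); s=-(x-.582)*np.sin(np.radians(23.5))+(y+.356)*np.cos(np.radians(23.5))
m=(d>0)&(z>.009)&(z<.016)&(abs(t)<.12)&(abs(s)<.055); r=cv2.minAreaRect(C[m][:,:2].astype(np.float32)*1000); print("trough",m.sum(),r)
```

```text
1 1810 px 281 207 c [ 504.3 -257.4] [30. 51.] yaw -43.3 ztop 0.0251
2 52730 px 279 361 c [ 507.2 -256.6] [133.  32.] yaw 47.1 ztop 0.2133
[ 0.5048 -0.2544  0.135 ] yaw -42.9 w 0.7 F [-0.8 -0.8  0.2]
units [0.009 0.02  1.017] turn 0.002
trough 3252 ((581.6463012695312, -354.13482666015625), (200.99801635742188, 80.60782623291016), 23.506433486938477)
```

View pics/w14.png

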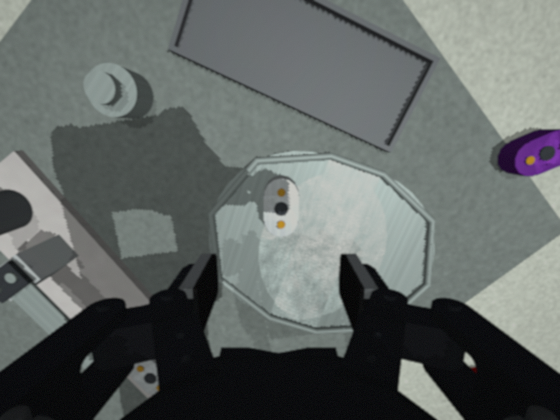

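One silver shell is left on the tray at (281,207); the trough is at the top (300,70), the weight at (110,88).

Call:
{"fn": "servo_tool", "kwargs": {
  "motion": [0.4, 0.01, 0.015, 0.45, 0, 0.4, 0.01, 0.015, 0.85, 0, 0.4, 0.01, 0.015, 1, 0, 0.4, 0.01, 0.015, 1, 0]
}}

```text
time: 49.88
tool_pos: [0.5033, -0.2565, 0.0135]
tool_rot: [-0.0, 0.931, -0.366, -0.0]
contact_force: [0.6, -0.1, 0.7]
gripper_width: 0.7
grasp_force: 0.0
```

Call:
{"fn": "servo_tool", "kwargs": {
  "motion": [-1, 0, 0, 0, 0, -1, 0, 0, 0, 0, -1, 0, 0, 0, 0, -1, 0, 0, 0, 0]
}}

```text
time: 50.38
tool_pos: [0.5048, -0.2584, 0.0163]
tool_rot: [0.0, 0.931, -0.366, 0.003]
contact_force: [-0.1, 0.8, 6.4]
gripper_width: 0.328
grasp_force: 60.8
```

Call:
{"fn": "servo_tool", "kwargs": {
  "motion": [-1, 0, 0, -0.2, 0, -1, 0, 0, -0.5, 0, -1, 0, 0, -0.6, 0, -1, 0, 0, -0.6, 0]
}}

```text
time: 50.88
tool_pos: [0.5033, -0.2576, 0.0864]
tool_rot: [0.0, 0.931, -0.366, 0.001]
contact_force: [-0.0, -0.3, -1.3]
gripper_width: 0.326
grasp_force: 60.0
```

Run:
```python
from h import *
go(.5816,-.3541,.06,-66.5)
```

```text
[ 0.5033 -0.2576  0.0864] yaw -43.0 w 0.326 F [-0.  -0.3 -1.3]
units [1.025 0.144 0.223] turn 0.523
```

Call:
{"fn": "servo_tool", "kwargs": {
  "motion": [-1, 0.4, 0.06, 0, 0.2, -1, 0.8, 0.12, 0, 0.4, -1, 1, 0.144, 0, 0.523, -1, 1, 0.144, 0, 0.523]
}}

```text
time: 51.38
tool_pos: [0.5784, -0.352, 0.083]
tool_rot: [-0.0, 0.836, -0.548, -0.001]
contact_force: [-0.1, 0.9, -0.6]
gripper_width: 0.329
grasp_force: 60.0
```

Call:
{"fn": "servo_tool", "kwargs": {
  "motion": [-1, 0.025, 0, 0.25, 0, -1, 0.025, 0, 0.48, 0, -1, 0.025, 0, 0.5, 0, -1, 0.025, 0, 0.5, 0]
}}

```text
time: 51.88
tool_pos: [0.5796, -0.3537, 0.0253]
tool_rot: [-0.0, 0.837, -0.548, -0.0]
contact_force: [0.5, 0.1, 0.0]
gripper_width: 0.324
grasp_force: 60.0
```

Run:
```python
from h import *
go(.5816,-.3541,.017,-66.5)
```

```text
[ 0.5796 -0.3537  0.0253] yaw -66.4 w 0.324 F [0.5 0.1 0. ]
units [ 0.01  -0.014  0.069] turn 0.001
```

Call:
{"fn": "servo_tool", "kwargs": {
  "motion": [-1, 0, 0, 0.03, 0, -1, 0, 0, 0.05, 0, -1, 0, 0, 0.05, 0]
}}

```text
time: 52.25
tool_pos: [0.58, -0.3544, 0.0195]
tool_rot: [0.0, 0.836, -0.548, 0.0]
contact_force: [-0.5, -0.3, -1.2]
gripper_width: 0.328
grasp_force: 60.0
```

Call:
{"fn": "servo_tool", "kwargs": {
  "motion": [-1, 0, 0, 0.015, 0, -1, 0, 0, 0.015, 0]
}}

```text
time: 52.5
tool_pos: [0.58, -0.3544, 0.0175]
tool_rot: [0.0, 0.836, -0.548, 0.0]
contact_force: [-0.3, -1.0, -0.2]
gripper_width: 0.329
grasp_force: 60.0
```

Less than 1 mm to go; I set it down, open, rise and check. Then I'll check the three stations from above.

Call:
{"fn": "servo_tool", "kwargs": {
  "motion": [-1, 0, 0, 0.006, 0, -1, 0, 0, 0.004, 0, 0.2, 0, 0, 0.004, 0, 0.2, 0, 0, 0.004, 0, 0.2, 0, 0, 0.004, 0]
}}

```text
time: 53.12
tool_pos: [0.5799, -0.3543, 0.0168]
tool_rot: [-0.0, 0.836, -0.548, -0.0]
contact_force: [0.1, 0.4, 0.2]
gripper_width: 0.602
grasp_force: 0.0
```

Call:
{"fn": "servo_tool", "kwargs": {
  "motion": [0.3, 0, 0, -0.3, 0, 0.3, 0, 0, -0.7, 0, 0.3, 0, 0, -1, 0, 0.3, 0, 0, -1, 0]
}}

```text
time: 53.62
tool_pos: [0.5822, -0.356, 0.142]
tool_rot: [0.0, 0.836, -0.548, 0.004]
contact_force: [0.4, 0.0, 0.0]
gripper_width: 0.647
grasp_force: 0.0
```

Run:
```python
from h import *
traylook("w15",lo=(.52,-.42),hi=(.64,-.29)); go(.475,.05,.23,0)
```

```text
1 1702 px 280 211 c [ 579.3 -353.9] [29. 51.] yaw -65.8 ztop 0.0262
2 52047 px 284 361 c [ 580.2 -360.4] [126.  32.] yaw 23.7 ztop 0.2212
[ 0.5809 -0.355   0.139 ] yaw -66.5 w 0.652 F [ 0.1 -0.4 -1.3]
units [-3.444 -0.539 -0.769] turn -1.478
```

Call:
{"fn": "servo_tool", "kwargs": {
  "motion": [0.3, 0, 0, -0.4, 0, 0.3, -0.3, -0.1, -0.77, 0, 0.3, -0.8, -0.14, -0.77, 0]
}}

```text
time: 54.05
tool_pos: [0.5586, -0.2604, 0.2326]
tool_rot: [-0.0, 0.836, -0.549, 0.003]
contact_force: [0.6, 1.3, 0.2]
gripper_width: 0.649
grasp_force: 0.0
```

Call:
{"fn": "servo_tool", "kwargs": {
  "motion": [0.3, -0.45, -0.07, 0, 0, 0.3, -0.9, -0.14, 0, 0, 0.3, -0.9, -0.14, 0, 0]
}}

```text
time: 54.42
tool_pos: [0.5278, -0.1506, 0.2269]
tool_rot: [0.0, 0.837, -0.547, -0.002]
contact_force: [-1.3, -0.2, -0.3]
gripper_width: 0.651
grasp_force: 0.0
```

Call:
{"fn": "servo_tool", "kwargs": {
  "motion": [0.3, -0.45, -0.07, 0, 0, 0.3, -0.9, -0.14, 0, 0, 0.3, -0.9, -0.14, 0, 0]
}}

```text
time: 54.8
tool_pos: [0.5008, -0.0462, 0.2278]
tool_rot: [0.0, 0.837, -0.547, -0.001]
contact_force: [-0.0, -0.2, -0.0]
gripper_width: 0.648
grasp_force: 0.0
```

Call:
{"fn": "servo_tool", "kwargs": {
  "motion": [0.3, -0.45, -0.07, 0, 0, 0.3, -0.9, -0.14, 0, 0, 0.3, -0.9, -0.14, 0, 0, 0.3, -0.9, -0.14, 0, 0]
}}

```text
time: 55.3
tool_pos: [0.4745, 0.0565, 0.2287]
tool_rot: [0.001, 0.836, -0.549, -0.0]
contact_force: [0.5, 0.5, 1.1]
gripper_width: 0.645
grasp_force: 0.0
```

Run:
```python
from h import *
at(); nestlook("w16",.468,-.0495); nestlook("w17",.431,.105); keylook("w18",.667,-.077,-7.5); keylook("w19",.609,.196,27.3)
im,d,p,P=grab("scene"); save("s1",im); C=cloud(d,p,P)
for l in("shell1_mid","flask","weight"):
    for r in models.regions_of("scene",l):
        m=r["mask"]&(d>0); print(l,round(r["p"],2),np.round(r["pixel"]),np.round(np.median(C[m],0),3))
```

```text
[0.4745 0.0565 0.2287] yaw -66.5 w 0.645 F [0.5 0.5 1.1]
nest 1301 [467.4 -49. ] [30. 51.] 83.5 [0.0308 0.0322 0.0338]
left_a_grip 0.65 [104. 272.] 1174 [0.607 0.193 0.091]
nest 936 [429.4 106.1] [51. 31.] 29.7 [0.0305 0.0322 0.0335]Traceback (most recent call last):
  File "<stdin>", line 2, in <module>
  File "h.py", line 51, in keylook
    print("key",len(q),np.round(r[0],1),np.round(r[1]),"yaw",round(a,1),"joint",round(np.radians(((yaw-a)+90)%180-90),3),"z",np.percentile(q[:,2],[5,95]).round(4))
                                                                                                                             ~~~~~~~~~~~~~^^^^^^^^^^^^^^^
    return _quantile_unchecked(
        a, q, axis, out, overwrite_input, method, keepdims, weights)
    return _ureduce(a,
                    func=_quantile_ureduce_func,
    ...<5 lines>...
                    overwrite_input=overwrite_input,
                    method=method)
    r = func(a, **kwargs)
    result = _quantile(arr,
                       quantiles=q,
    ...<2 lines>...
                       out=out,
                       weights=wgt)
    slices_having_nans = np.isnan(arr[-1, ...])
                                  ~~~^^^^^^^^^
IndexError: index -1 is out of bounds for axis 0 with size 0
```

View pics/w17.png

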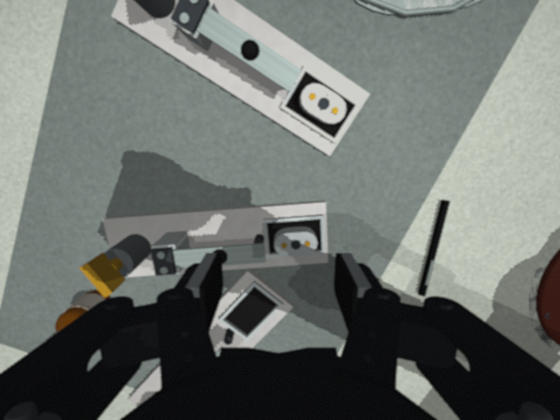

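Both shells are in their nests, right at (323,103) and middle at (297,242), and the left nest at (250,310) is empty. One last scene check, then I hand in.

Run:
```python
from h import *
im,d,p,P=grab("scene"); C=cloud(d,p,P)
m=(d>0)&(C[...,2]>.018)&(C[...,2]<.035)&(np.hypot(C[...,0]-.5793,C[...,1]+.3539)<.04); ok=m.sum()>100; print(m.sum(),np.median(C[m],0).round(3))
for l in("flask","weight"):
    for r in models.regions_of("scene",l)[:1]: print(l,np.round(np.median(C[r["mask"]&(d>0)],0),3))
if ok: print(job_done())
```

```text
377 [ 0.583 -0.357  0.026]
flask [0.642 0.286 0.047]
weight [ 0.666 -0.236  0.031]
the job is handed in; nothing more can be done
None
```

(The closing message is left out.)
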